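Pack bite blocks into a steriliser cassette and lock it

TASK

Get the steriliser cassette ready: pack all the rinsed bite blocks from the drying mat into its three bays, lying flat on the bay floors, two to a bay head to tail so that they nest into a rectangle (an odd one lies alone). Then slide the hold-down bar fully home over them and turn the cam knob clockwise until its sprung plunger drops into the notch. Leave the bottles, boxes and other things on the worktop where they are.

Things in the scene. Friction and masses are not known exactly. Their poses are not given: they have to be found in the camera images.
- cassette: fixed steel steriliser cassette. Origin: underside, middle of the middle bay; local x along the bays (away from the robot), y along the row of bays (to the robot's left), z up. Bay floors at z = 6 mm, bay walls and 3 mm dividers 11 mm high (tops at z = 17). A guide block (up to z = 43) stands at y = 81 to 107 mm, the lock bed (plunger bracket up to z = 50) at y = -80 to -122 mm.
- bay1 (a point): middle of the floor of the left bay (cassette local y = +50.5 mm). Each bay is 66 mm (x) by 47.5 mm (y) inside. Two blocks fit a bay only head to tail, their sloping sides together; it is too narrow for two that point the same way. The top of a seated block stands at cassette z = 32 mm.
- bay2 (a point): middle of the floor of the middle bay (local y = 0)
- bay3 (a point): middle of the floor of the right bay (local y = -50.5 mm)
- bar (a joint): hold-down bar, a flat steel strip 16 mm wide at z = 34.5 to 39 mm, sliding along the cassette's local -y over the middle of the bays, 2.5 mm above seated blocks (a block standing proud stops it). 0 = drawn right out to the left, bays free; 0.200 m = home, tip in the lock bed. Starts at 0 to 0.01 m. About 1.2 N of friction; it stays where it is left.
- bar_handle (a point): middle (z = 52 mm) of the black upright handle post at the bar's left end: 14 mm across, z = 39 to 65 mm; moves with the bar, at cassette local x = 0, y = 124 mm when home
- cam (a joint): black wing knob on a brass cam at the lock bed, upright axis at cassette local x = -16, y = -100 mm; grows clockwise seen from above. 0 = free, 1.50 rad = locked, stop at 1.62. Starts at 0 to 0.3. Turns with under 0.05 N m. Its finger hooks the tooth on the bar's tip, draws the bar in by its last few mm if need be and keeps it in; it must not be turned before the bar is in.
- cam_grip (a point): middle of the knob's wing, on its axis, z = 59.5 mm: wing 38 mm long, 11 mm thick, z = 49 to 70 mm. At joint value a its length lies along the cassette's local y turned clockwise (seen from above) by 0.07 + a rad, so at 1.5 along local x. Around it nothing stands above z = 50 mm
- follower (a joint): sprung steel plunger on the robot's side of the cam, riding on its rim: reads 0 to 0.0015 m on the rim, drops to about 0.005 m when the cam's notch comes under it (cam = 1.50) and then holds the cam. It moves by itself.
- mat: fixed light grey ribbed drying mat, 270 x 270 x 3 mm, on the worktop to the right; origin: middle of its underside
- block1: teal silicone bite block, a wedge lying flat, 62 mm long, 26 mm high, 40 g. Origin: underside, mid-length, 15 mm from the straight side. +x to the thick end (y -15 to +15 mm; dark hole on top), -x to the thin end (y -15 to -2); side y = -15 straight, other side slopes. Above 12 mm height the ends are stepped in 4 mm: take hold there, faces 54 mm apart, 14 mm high. May be absent (5 or 6 of 6 there).
- block2: bite block like block1: same size, shape and axes; may be absent
- block3: bite block like block1: same size, shape and axes; may be absent
- block4: bite block like block1: same size, shape and axes; may be absent
- block5: bite block like block1: same size, shape and axes; may be absent
- block6: bite block like block1: same size, shape and axes; may be absent
- swab_box: bystander, leave alone: white and blue carton 51 x 71 x 46 mm, front left; origin under its middle
- vial_a: bystander, leave alone: glass vial, green cap, 52 mm high; origin under its middle
- vial_b: bystander, leave alone: glass vial, red cap, 46 mm high; origin under its middle
- saline: bystander, leave alone: clear infusion bottle 67 mm across, 148 mm high, behind the cassette; origin under its middle
- pad_box: bystander, leave alone: pale green carton 50 x 60 x 47 mm, behind the bar; origin under its middle
- jar: bystander, leave alone: open glass jar 54 mm across, 70 mm high, behind the cassette; origin under its middle
- pot: bystander, leave alone: white screw-lid pot 76 mm across, 105 mm high, right; origin under its middle
- lying_bottle: bystander, leave alone: clear bottle lying on its side, 118 mm long, far right; origin under its middle

How it is judged:
By the outcome, as a careful person would: the job done as asked, in the order asked, and still so for the second after the job is handed in, with the robot touching nothing.
Of block1, block2, block3, block4, block5, block6 only 5 to 6 are there at a start; the rules pass over those that are not, and their reading is None.
At some moment in a run one of block1, block2, block3, block4, block5, block6 may be knocked a few centimetres aside while the robot is not near it.
Once in a run the grip may slacken for a moment while it holds something.
It also fails if it takes over 210 s, if anything falls off the work surface, if the arm or the gripper's body presses on something with over 40 N, if the wrist force passes 120 N, or if a joint passes its speed limit or range.

ROBOT

A 6-joint arm with a two-finger parallel gripper is mounted at the origin on a cart in front of the work surface, level with it; the furniture and walls round the work are solid. World frame = base frame: x ahead of the robot, y to its left, z up, the work surface at z = 0. Lengths are in m, angles in rad, forces in N, time in s.
With the tool pointing down it reaches from about 0.4 to 0.825 m from the base axis. Payload 7 kg.
Tool frame: the origin (TCP) lies at the very end of the fingers, on their centre line; the grasp point (between the pads) lies 19 mm behind it (tcp_to_grasp is the distance from the TCP to the grasp point, in m); x points along the fingers, z is the direction in which the jaws open and shut, and the axes are right-handed (so a half turn about x gives the same grasp; the last joint's range is limited). The gripper opens to 88 mm and grips with 3 to 60 N. Pads are 19 mm wide; open, the fingers measure 130 mm over their backs; the gripper's body (78 mm by 193 mm) begins 47 mm behind the grasp point.
Start: joints at [1.412, 0.359, 0.012, 0, -1.224, -0.288], TCP at [0.292, 0.609, 0.199] pointing down, gripper open.
Joint ranges: [-3.07, 3.07], [-1.43, 2.12], [-1.02, 1.25], [-3.03, 1.67], [-3.05, -0], [-3.03, 3.03]. Speed limits (rad/s): [2.39, 2.39, 3.01, 3.14, 3.14, 3.14].

INTERFACE

Orientations are given as [roll, pitch, yaw] about the fixed x, y, z axes, in that order (R = Rz(yaw) Ry(pitch) Rx(roll)).
In Python, from station import get_state, grab_frame, job_done, tcp_to_grasp gives the robot as it stands. The module is installed in compiled form; this text tells all that it offers.
- The arm moves only by the shell command python3 -m crank 'ROWS' [FORCE]. ROWS is JSON, a list of rows, each a list of 7 numbers: the shift along the tool's x, y, z in m, then the turn, a rotation vector about the tool's x, y, z in rad, then the opening, from 0 (shut) to 1 (fully open). In form: [[x, y, z, wx, wy, wz, fingers], ...]. A call has 1 to 10 rows; each row is the pose to reach, as a shift and turn from the pose commanded when the call began, along the tool's axes at that moment; what a row does not reach only later rows make up. A row lasts 1/8 s, in which the tool goes at most 62.5 mm and 10.7 degrees, less where a joint would pass 70% of its speed; a pose out of reach is approached as far as the arm can. A call with a gripper value outside its range is refused whole. The fingers move at their own pace and stop on an object; FORCE is the grip in N (left out, the last holds). Time passes only in rows, so rows that repeat a pose let the fingers close. It gives the time, the measured TCP pose, the force and the opening at its end, in the units of the state.
- get_state(): the state, without advancing time (a new reading comes with each control period).
- grab_frame(name): name is "scene" or "top" or "wrist"; returns a dict with "pixels" (400x640x3 uint8, red, green, blue), "vfov" (degrees; the focal length in pixels is half the picture's height over the tangent of half this angle, whatever the lens; pixels are square), "cx", "cy" (the principal point, pixels), "extrinsics" (4x4, takes a point from world to camera coordinates). Camera axes: x right, y up, looking along -z (the intrinsics and any distortion apply to the point x, -y, -z); pixel columns grow to the right and rows downward; lengths in m; the calibration is good to about 2 mm. The wrist camera is an equidistant fisheye: a pixel r from the principal point sees the ray r / f radians off the axis. A picture is of the moment at which its call begins. There is no depth.
- job_done(): hands the job in, once; it reports no verdict.
The state is a dict: "t": time; "q": joint angles; "qd": joint speeds; "joint_efforts": joint torques, N m; "eef_pos": TCP position; "ee_rot": TCP orientation; "force": force on the tool from outside, world axes, zero at the start; "moment": the same for the moment, N m; "width": finger opening in m.
Only numpy, scipy, OpenCV 4.12 (cv2) and the standard library are available. Lean on these libraries where they do the work, as an engineer would, in place of code of your own. Each camera call takes 0.05 s, during which the arm holds its last target.

## Working session

There is one attempt and no reset: what is moved stays moved. The work goes in short steps, Python scripts to look and compute and a shell command to move; the robot and the scene stay as the last step left them, time stands still between calls to the robot, and variables do not carry over. Pictures are saved under pics/ and viewed, and the job is handed in when it is done.

```bash
mkdir -p pics; ls
cat > h.py <<'E'
import numpy as np, cv2, json
from station import get_state, grab_frame, job_done, tcp_to_grasp
def snap(name,fn=None):
    f=grab_frame(name); 
    np.savez('pics/%s.npz'%(fn or name),**{k:np.array(v) for k,v in f.items()})
    cv2.imwrite('pics/%s.png'%(fn or name),f['pixels'][:,:,::-1]); return f
E
python3 - <<'E'
from h import *
s=get_state()
for k,v in s.items(): print(k,np.round(v,4))
print(tcp_to_grasp)
for n in ['scene','top','wrist']:
    f=snap(n,n+'0'); print(n,f['vfov'],f['cx'],f['cy'],[k for k in f]); print(np.round(f['extrinsics'],4).tolist())
E
```

```text
pics
t 0.0
q [ 1.4121e+00  3.5940e-01  1.1100e-02 -4.0000e-04 -1.2241e+00 -2.8810e-01]
qd [-0.0004 -0.0012  0.0004 -0.001   0.0007 -0.0009]
joint_efforts [ 2.80000e-03 -5.82729e+01  2.93052e+01  6.99730e+00  6.90000e-03
 -2.00000e-04]
eef_pos [0.2914 0.6083 0.1977]
ee_rot [ 0.0736  1.5692 -1.9442]
force [ 0.2934 -0.4455 -0.0962]
moment [-0.0051 -0.0145  0.0282]
width 0.0877
0.0188
scene 55.175112059744045 313.8961875333434 198.20336560699826 ['pixels', 'vfov', 'cx', 'cy', 'extrinsics']
[[0.4452, -0.8952, -0.0185, -0.2752], [0.5568, 0.2607, 0.7887, -0.3174], [-0.7012, -0.3614, 0.6145, -0.8601], [0.0, 0.0, 0.0, 1.0]]
top 48.16264278546163 320.4791304645164 197.14389407867804 ['pixels', 'vfov', 'cx', 'cy', 'extrinsics']
[[-0.0126, -0.9996, -0.0247, -0.0228], [0.9802, -0.0172, 0.197, -0.5331], [-0.1974, -0.0218, 0.9801, -1.7261], [0.0, 0.0, 0.0, 1.0]]
wrist 65.70646984690485 318.0858059438804 199.73320399540307 ['pixels', 'vfov', 'cx', 'cy', 'extrinsics']
[[-0.4323, -0.9017, 0.0029, 0.6719], [0.8668, -0.4164, -0.2743, 0.0348], [0.2485, -0.116, 0.9616, -0.3917], [0.0, 0.0, 0.0, 1.0]]
```

View pics/scene0.png

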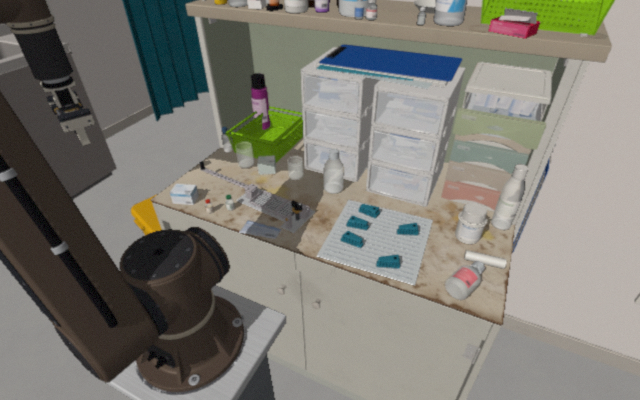

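View pics/top0.png

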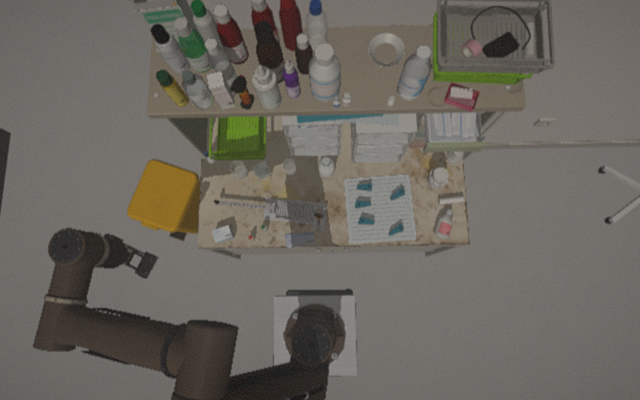

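View pics/wrist0.png

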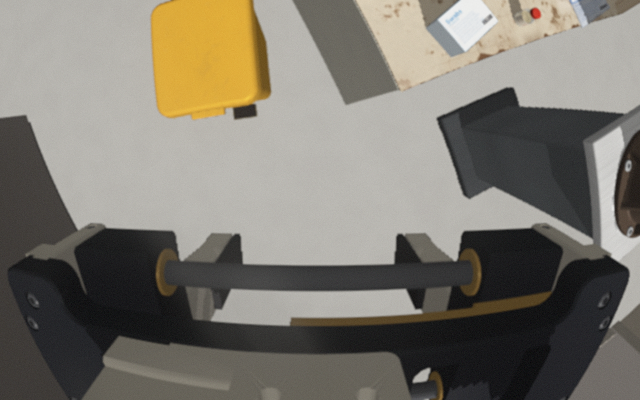

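```bash
cat >> h.py <<'E'
def load(fn):
    d=np.load('pics/%s.npz'%fn); return {k:d[k] for k in d}
def foc(f): return 200/np.tan(np.radians(float(f['vfov']))/2)
def ray(f,u,v,fish=False):
    F=foc(f); x=(u-f['cx'])/F; y=(v-f['cy'])/F
    if fish:
        r=np.hypot(x,y); k=np.sin(r)/r if r>1e-9 else 1; d=np.array([x*k,-y*k,-np.cos(r)])
    else: d=np.array([x,-y,-1.])
    E=np.array(f['extrinsics']); R=E[:3,:3]; c=-R.T@E[:3,3]; d=R.T@d; return c,d/np.linalg.norm(d)
def onz(f,u,v,z,fish=False):
    c,d=ray(f,u,v,fish); return c+d*(z-c[2])/d[2]
def tri(rays):
    A=0;b=0
    for c,d in rays:
        P=np.eye(3)-np.outer(d,d); A=A+P; b=b+P@c
    p=np.linalg.solve(A,b); return p,[np.linalg.norm((np.eye(3)-np.outer(d,d))@(p-c)) for c,d in rays]
def proj(f,p,fish=False):
    E=np.array(f['extrinsics']); q=E[:3,:3]@np.array(p)+E[:3,3]; F=foc(f)
    x,y,z=q[0],-q[1],-q[2]
    if fish:
        r=np.hypot(x,y); t=np.arctan2(r,z); k=t/r if r>1e-12 else 0; return np.array([f['cx']+F*k*x,f['cy']+F*k*y])
    return np.array([f['cx']+F*x/z,f['cy']+F*y/z])
def crop(fn,u0,v0,u1,v1,s,out):
    im=cv2.imread('pics/%s.png'%fn)[v0:v1,u0:u1]; cv2.imwrite('pics/%s.png'%out,cv2.resize(im,None,fx=s,fy=s,interpolation=cv2.INTER_CUBIC))
def Rt(s=None):
    from scipy.spatial.transform import Rotation as R
    s=s or get_state(); return R.from_euler('xyz',s['ee_rot']).as_matrix()
E
python3 - <<'E'
from h import *
crop('top0',195,150,475,250,2.85,'t0c')
f=load('top0')
for n,u,v in [('b',364,186),('b',397,192),('b',362,203),('b',366,218),('b',396,228),('cas',291,209),('handle',217,202)]:
    print(n,np.round(onz(f,u,v,.03),3))
R=Rt(); print(np.round(R,3))
E
```

```text
b [ 0.58  -0.207  0.03 ]
b [ 0.553 -0.338  0.03 ]
b [ 0.51  -0.196  0.03 ]
b [ 0.449 -0.21   0.03 ]
b [ 0.408 -0.328  0.03 ]
cas [0.491 0.089 0.03 ]
handle [0.525 0.388 0.03 ]
[[-0.     0.902 -0.432]
 [-0.001 -0.432 -0.902]
 [-1.     0.     0.001]]
```

View pics/t0c.png

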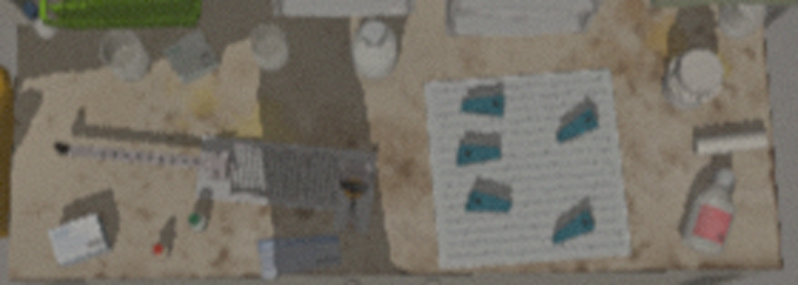

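Run:
```python
from h import *
f=load('wrist0'); E=f['extrinsics']; R=Rt(); s=get_state()
c=-E[:3,:3].T@E[:3,3]; print('c',c,'in tool',R.T@(c-s['eef_pos'])); print('cam look dir in tool',R.T@(-E[2,:3]), 'cam right in tool',R.T@E[0,:3])
d=np.array([.45,-.10,.26])-s['eef_pos']; print(R.T@d)
```

```text
c [0.3576321  0.57488655 0.38422227] in tool [-0.18629638  0.07410467  0.00183366]
cam look dir in tool [ 0.96160797 -0.27442296  0.00146399] cam right in tool [-1.55324237e-03 -1.07932357e-04  9.99998788e-01]
[-0.0612489   0.44905157  0.57035174]
```

```bash
python3 -m crank '[[-0.03,0.03,0.04,0,0,0,1],[-0.06,0.07,0.09,0,0,0,1],[-0.06,0.11,0.14,-0.05,0,0,1],[-0.06,0.15,0.19,-0.1,0,0,1],[-0.06,0.19,0.24,-0.15,0,0,1],[-0.06,0.23,0.29,-0.2,0,0,1],[-0.06,0.27,0.34,-0.25,0,0,1],[-0.06,0.31,0.39,-0.3,0,0,1],[-0.06,0.35,0.44,-0.35,0,0,1],[-0.06,0.39,0.49,-0.447,0,0,1]]'
python3 - <<'E'
from h import *
s=get_state();R=Rt(); print(np.round(s['q'],3), np.round(R,3))
d=np.array([.45,-.10,.26])-s['eef_pos']; print(R.T@d)
E
```

```text
t: 1.4
eef_pos: [0.4271, 0.0156, 0.259]
ee_rot: [2.111, 1.57, 0.543]
force: [1.2, 0.7, 0.4]
width: 0.0875
[ 0.502 -0.105 -0.394 -0.    -1.281  1.072] [[ 0.001  1.     0.003]
 [ 0.001  0.003 -1.   ]
 [-1.     0.001 -0.001]]
[-0.00107776  0.0225182   0.11571021]
```

```bash
python3 -m crank '[[0,0,0.03,0,0,0,1],[0,0.01,0.05,0,0,0,1],[0,0.01,0.05,0,0,0,1],[0,0.01,0.05,0,0,0,1],[0,0.01,0.05,0,0,0,1]]'
python3 - <<'E'
from h import *
s=get_state();print(np.round(s['q'],3))
f=snap('wrist','w1'); s2=get_state(); print(s['eef_pos'],s2['eef_pos'])
E
```

```text
t: 2.02
eef_pos: [0.437, -0.0319, 0.2587]
ee_rot: [-3.113, 1.571, 1.601]
force: [0.3, 0.9, 0.3]
width: 0.0878
[ 0.38  -0.083 -0.376 -0.    -1.278  1.192]
[ 0.43703186 -0.03186317  0.25865567] [ 0.43705603 -0.03182356  0.25870493]
```

View pics/w1.png

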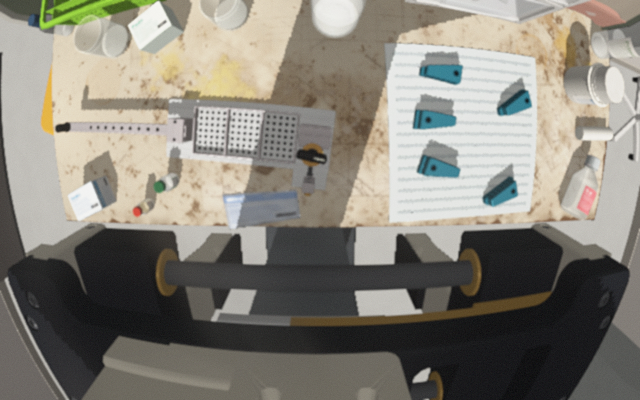

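```bash
python3 -m crank '[[0.04,0,-0.04,0,0,0,1],[0.08,0,-0.08,0,0,0,1],[0.12,0,-0.12,0,0,0,1],[0.12,0,-0.12,0,0,0,1],[0.12,0,-0.12,0,0,0,1]]'
python3 - <<'E'
from h import *
f=snap('wrist','w2'); print(get_state()['eef_pos'])
E
python3 -m crank '[[0,0,0.05,0,0,0,1],[0,0,0.11,0,0,0,1],[0,0,0.17,0,0,0,1],[0,0,0.23,0,0,0,1],[0,0,0.29,0,0,0,1],[0,0,0.3,0,0,0,1],[0,0,0.3,0,0,0,1],[0,0,0.3,0,0,0,1]]'
python3 - <<'E'
from h import *
f=snap('wrist','w3'); print(get_state()['eef_pos'])
E
```

```text
t: 2.7
eef_pos: [0.4374, 0.088, 0.1391]
ee_rot: [0.879, 1.57, -0.69]
force: [-0.1, -0.4, 0.2]
width: 0.0874
[0.43766887 0.08777919 0.13956324]
t: 3.75
eef_pos: [0.4374, -0.2118, 0.1392]
ee_rot: [1.656, 1.57, 0.086]
force: [-0.4, 0.9, -0.3]
width: 0.0877
[ 0.43746926 -0.21149719  0.13910501]
```

View pics/w2.png

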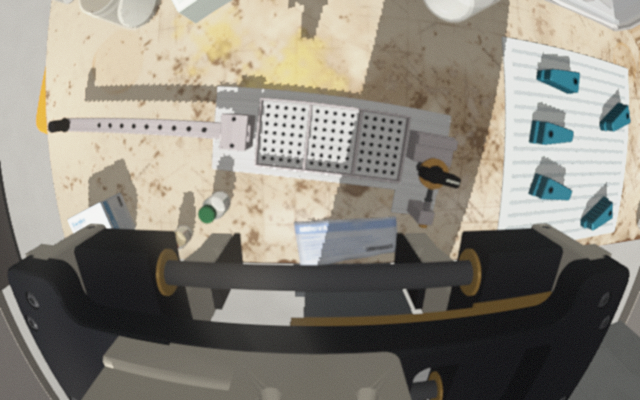

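View pics/w3.png

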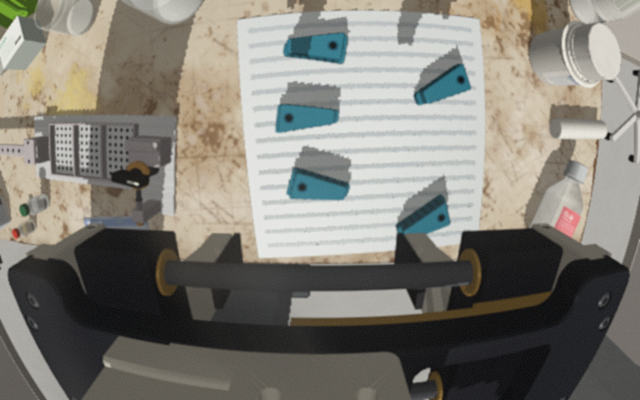

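Run:
```python
from h import *
crop('w3',260,15,400,215,4,'w3a'); crop('w3',385,40,485,240,4,'w3b'); crop('w1',380,40,560,220,4,'w1a')
```

```text
(no output)
```

View pics/w3a.png

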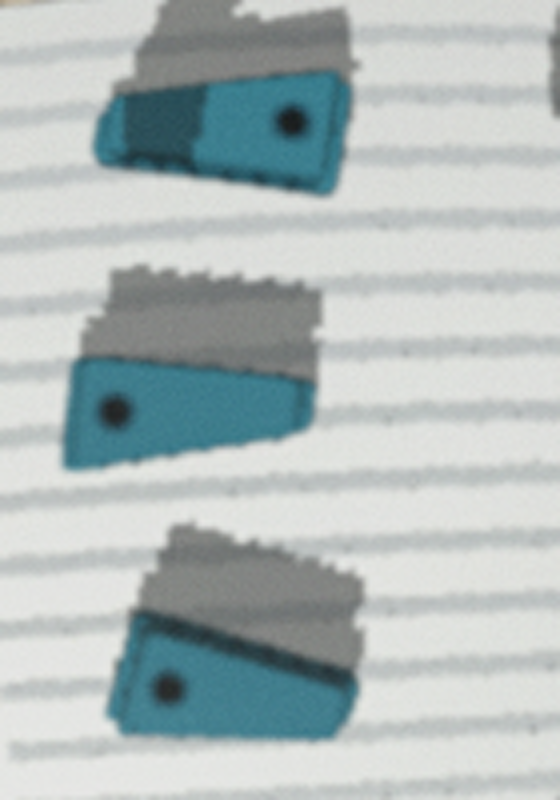

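View pics/w3b.png

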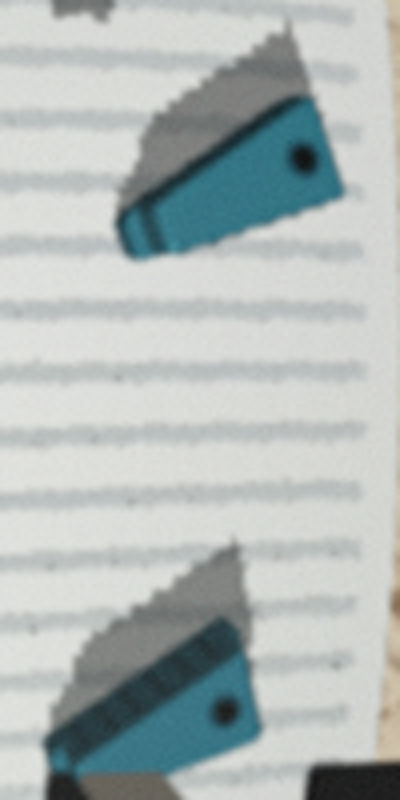

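View pics/w1a.png

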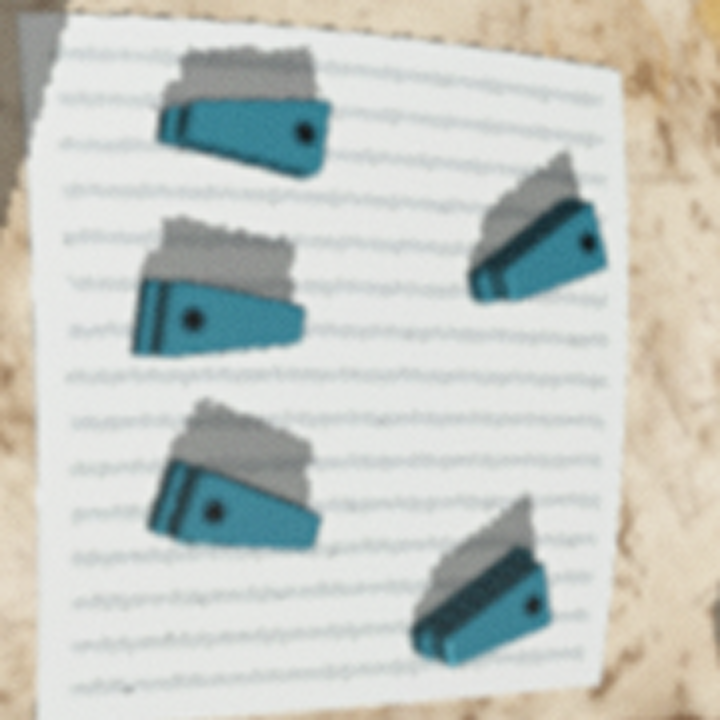

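```bash
cat > fit.py <<'E'
from h import *
from scipy.optimize import minimize
def ys(x): return -2+17*(x+31)/62
def prism(x,z0,z1): return np.array([[a,b,z] for z in (z0,z1) for a,b in [(-x,-15),(x,-15),(x,ys(x)),(-x,ys(-x))]])/1000
P1,P2=prism(31,0,12),prism(27,12,26)
S=4
def mask(f):
    p=cv2.resize(f['pixels'],None,fx=S,fy=S,interpolation=cv2.INTER_CUBIC).astype(int)
    r,g,b=p[...,0],p[...,1],p[...,2]
    return ((b-r>25)&(g-r>15)).astype(np.float32)
def render(f,x,y,z,a,box):
    c,s=np.cos(a),np.sin(a); R=np.array([[c,-s,0],[s,c,0],[0,0,1]])
    m=np.zeros((box[3]-box[1],box[2]-box[0]),np.uint8)
    for P in (P1,P2):
        q=np.array([proj(f,R@p+[x,y,z],f.get('fish',True)) for p in P]); q=(q+.5)*S-.5-np.array(box[:2])
        cv2.fillConvexPoly(m,cv2.convexHull(np.round(q*16).astype(np.int32)),1,cv2.LINE_8,4)
    return m.astype(np.float32)
def fit(views,x,y,a,z=.003,freez=True,verbose=False):
    ms=[]
    for f in views:
        u,v=(proj(f,[x,y,.013],True)*S).astype(int); B=[max(0,u-200),max(0,v-200),min(2560,u+200),min(1600,v+200)]
        m=mask(f)[B[1]:B[3],B[0]:B[2]]
        n,l=cv2.connectedComponents((m>0).astype(np.uint8)); cy,cx=v-B[1],u-B[0]
        ids=np.bincount(l[cy-15:cy+15,cx-15:cx+15].ravel(),minlength=n); ids[0]=0
        m=(l==ids.argmax()).astype(np.float32); ms.append((f,B,m))
    def cost(p):
        t=0
        for f,B,m in ms:
            r=render(f,p[0],p[1],p[3] if freez else z,p[2],B)
            t+=abs(r-m).sum()/m.sum()
        return t/len(ms)
    best=None
    for da in (-.15,0,.15):
        p0=[x,y,a+da]+([z] if freez else [])
        sim=np.array([p0]+[np.array(p0)+np.eye(len(p0))[i]*[.008,.008,.15,.006][i] for i in range(len(p0))])
        r=minimize(cost,p0,method='Nelder-Mead',options=dict(initial_simplex=sim,xatol=1e-5,fatol=1e-5,maxiter=300))
        if best is None or r.fun<best.fun: best=r
    return best
E
cat > run1.py <<'E'
from fit import *
w1,w2,w3=[load('w%d'%i) for i in (1,2,3)]
B=dict(a=(318,45),b=(307,115),c=(318,184),d=(442,84),e=(424,215))
A=dict(a=-1.57,b=1.57,c=1.4,d=-1.2,e=-1.0)
for k in B:
    g=onz(w3,*B[k],.016,True)
    vs=[w1,w3] if k!='e' else [w1,w2]
    for fz in (True,False):
        r=fit(vs,g[0],g[1],A[k],freez=fz); print(k,np.round(r.x,4),round(r.fun,4))
E
time python3 run1.py
```

```text
a [ 5.8260e-01 -2.1130e-01 -1.6996e+00  1.0000e-03] 0.095
a [ 0.5823 -0.2109 -1.6905] 0.1026
b [ 0.5034 -0.2025  1.46    0.0016] 0.0855
b [ 0.5035 -0.2026  1.4591] 0.0874
c [ 0.4322 -0.2137  1.2729  0.0013] 0.1538
c [ 0.4325 -0.2137  1.2638] 0.1581
d [ 0.548  -0.3447 -1.2094 -0.0028] 0.1427
d [ 0.5479 -0.3423 -1.232 ] 0.1635
e [ 0.4003 -0.3347 -1.2833 -0.0014] 0.2163
e [ 0.4017 -0.331  -1.3076] 0.2347
real	0m15.045s
user	0m13.519s
sys	0m1.345s
```

```bash
cat >> fit.py <<'E'
def overlay(f,poses,box,s,out,z=.003):
    im=cv2.resize(f['pixels'][box[1]:box[3],box[0]:box[2],::-1],None,fx=s,fy=s,interpolation=cv2.INTER_CUBIC)
    for x,y,a in poses:
        c,sn=np.cos(a),np.sin(a); R=np.array([[c,-sn,0],[sn,c,0],[0,0,1]])
        for P in (P1,P2):
            q=np.array([proj(f,R@p+[x,y,z],True) for p in P]); q=((q+.5-np.array(box[:2]))*s-.5).astype(int)
            for i in range(4):
                for m,n in ((i,(i+1)%4),(4+i,4+(i+1)%4),(i,4+i)): cv2.line(im,q[m].tolist(),q[n].tolist(),(0,0,255) if P is P2 else (0,255,255),1)
    cv2.imwrite('pics/%s.png'%out,im)
E
python3 - <<'E'
from fit import *
w1,w3=load('w1'),load('w3')
po=[(.5823,-.2109,-1.6905),(.5035,-.2026,1.459),(.4325,-.2137,1.2638),(.5479,-.3423,-1.232),(.4017,-.331,-1.3076)]
overlay(w3,po,(260,15,480,240),3,'o3'); overlay(w1,po,(390,40,550,220),3,'o1')
m=mask(w3); cv2.imwrite('pics/m3.png',(m[15*4:240*4,260*4:480*4]*255)[::2,::2])
E
```

```text
[ WARN:0@1.108] global loadsave.cpp:1063 imwrite_ Unsupported depth image for selected encoder is fallbacked to CV_8U.
```

View pics/o3.png

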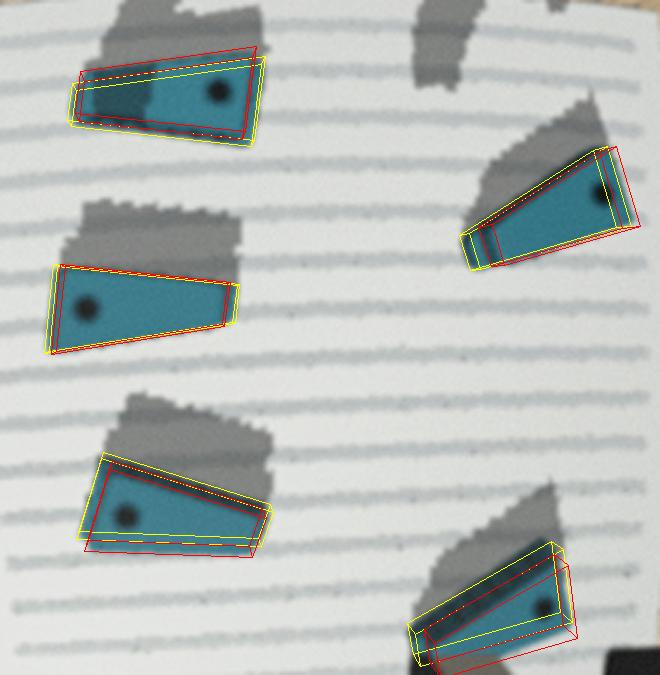

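View pics/m3.png

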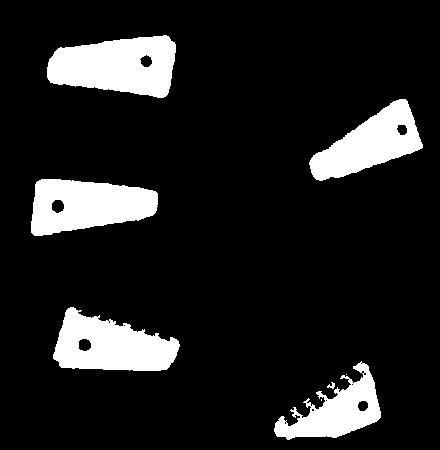

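```bash
python3 - <<'E'
s=open('fit.py').read()
s=s.replace("return ((b-r>25)&(g-r>15)).astype(np.float32)","return (((b-r)>0.3*b)|(p.max(2)<70)).astype(np.float32)")
open('fit.py','w').write(s)
E
sed -i 's/^    vs=.*/    vs=[w1,w3] if k!="e" else [w1,w2]\n    for v in vs: r=fit([v],g[0],g[1],A[k],freez=False); print("  single",np.round(r.x,4),round(r.fun,4))/' run1.py; python3 run1.py
python3 - <<'E'
from fit import *
w1,w3=load('w1'),load('w3')
m=mask(w3); cv2.imwrite('pics/m3.png',(m[15*4:240*4,260*4:480*4]*255)[::2,::2].astype(np.uint8))
E
```

```text
single [ 0.5826 -0.211  -1.6661] 0.1686
  single [ 0.5822 -0.211  -1.7294] 0.1222
a [ 0.5834 -0.212  -1.6809 -0.0025] 0.1278
a [ 0.5822 -0.2113 -1.6785] 0.1478
  single [ 0.5038 -0.2046  1.4652] 0.1686
  single [ 0.5035 -0.2022  1.4708] 0.1014
b [ 0.5036 -0.2025  1.453  -0.0036] 0.1074
b [ 0.5036 -0.2026  1.458 ] 0.1364
  single [ 0.4323 -0.2157  1.2319] 0.1641
  single [ 0.4326 -0.2133  1.2601] 0.1463
c [ 0.432  -0.2141  1.2624 -0.0017] 0.1374
c [ 0.4328 -0.2136  1.2377] 0.1581
  single [ 0.5483 -0.3427 -1.2599] 0.2064
  single [ 0.5476 -0.3398 -1.2258] 0.1265
d [ 0.5491 -0.3452 -1.2018 -0.0055] 0.1415
d [ 0.5475 -0.3399 -1.2365] 0.1762
  single [ 0.4019 -0.3281 -1.3289] 0.2406
  single [ 0.4021 -0.33   -1.342 ] 0.2009
e [ 0.4002 -0.3376 -1.2975 -0.0045] 0.2021
e [ 0.4024 -0.3305 -1.3362] 0.2245
```

View pics/m3.png

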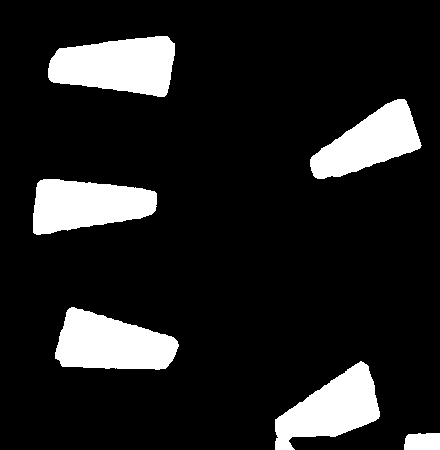

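```bash
sed -i 's/0.3\*b)|(p.max(2)<70)/0.17*b+5)|(p.max(2)<75)/' fit.py; python3 run1.py
python3 - <<'E'
from fit import *
w1,w3=load('w1'),load('w3')
po=[(.5823,-.2109,-1.7),(.5035,-.2022,1.465),(.4325,-.2133,1.255),(.5479,-.34,-1.23),(.4017,-.33,-1.3376)]
overlay(w3,po,(260,15,480,240),3,'o3')
crop('w2',190,70,480,240,2.75,'w2a')
E
```

```text
single [ 0.5825 -0.2108 -1.6827] 0.1137
  single [ 0.5822 -0.211  -1.7022] 0.0843
a [ 5.8310e-01 -2.1190e-01 -1.6997e+00 -7.0000e-04] 0.0878
a [ 0.5824 -0.2109 -1.6857] 0.0999
  single [ 0.5035 -0.204   1.4493] 0.104
  single [ 0.5036 -0.2026  1.4622] 0.0572
b [ 5.0360e-01 -2.0260e-01  1.4564e+00 -1.0000e-04] 0.0708
b [ 0.5037 -0.2026  1.4597] 0.0818
  single [ 0.4325 -0.2157  1.2513] 0.1005
  single [ 0.4323 -0.2137  1.3019] 0.0973
c [ 4.3230e-01 -2.1380e-01  1.2657e+00  7.0000e-04] 0.0953
c [ 0.4327 -0.2135  1.2562] 0.1024
  single [ 0.5475 -0.3405 -1.2506] 0.1468
  single [ 0.5481 -0.3412 -1.2066] 0.0927
d [ 0.5482 -0.3433 -1.2065 -0.002 ] 0.1114
d [ 0.5475 -0.3403 -1.2239] 0.1275
  single [ 0.4021 -0.3288 -1.2915] 0.1705
  single [ 0.4021 -0.3301 -1.3057] 0.1561
e [ 0.4024 -0.3278 -1.3128  0.0044] 0.173
e [ 0.4019 -0.3294 -1.2987] 0.1644
```

View pics/o3.png

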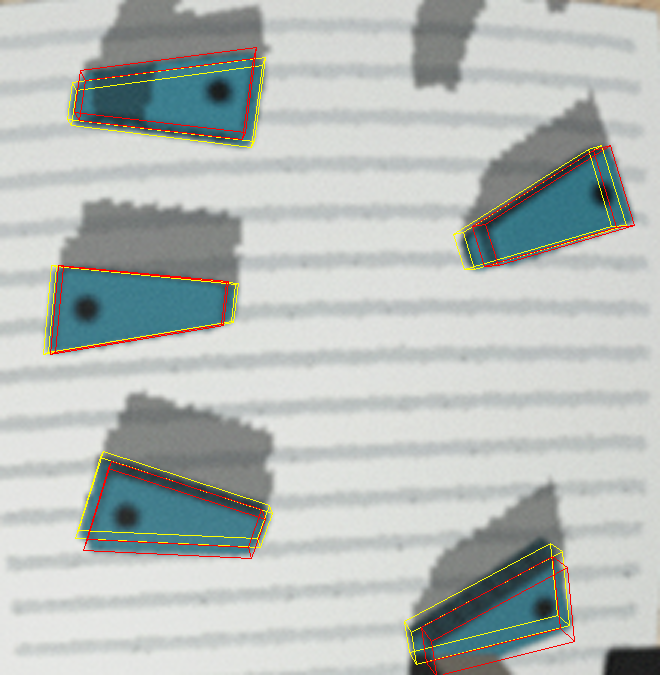

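View pics/w2a.png

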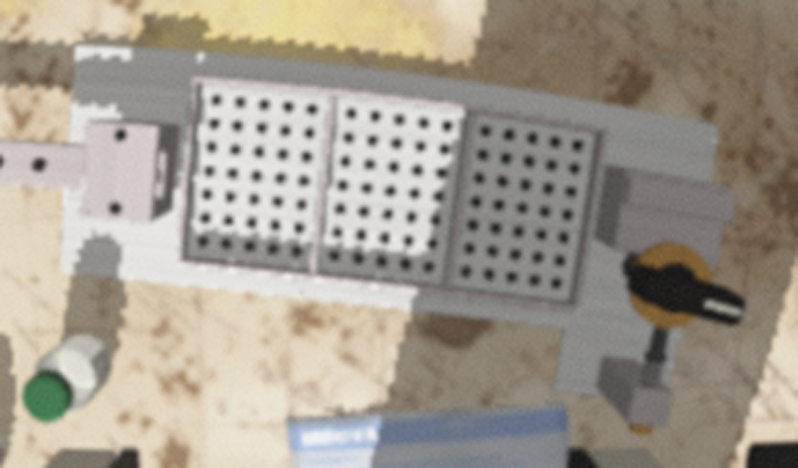

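Run:
```python
from h import *
crop('w2',250,90,415,190,4.8,'w2b'); crop('w1',185,95,335,195,5.3,'w1b')
```

```text
(no output)
```

View pics/w2b.png

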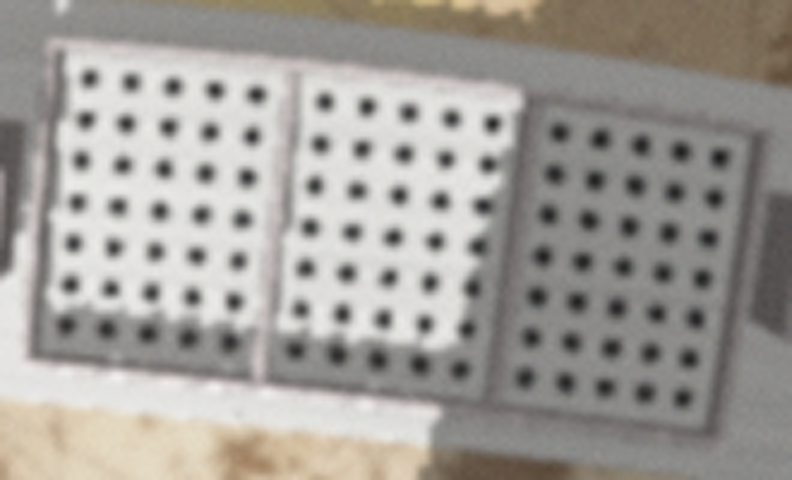

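View pics/w1b.png

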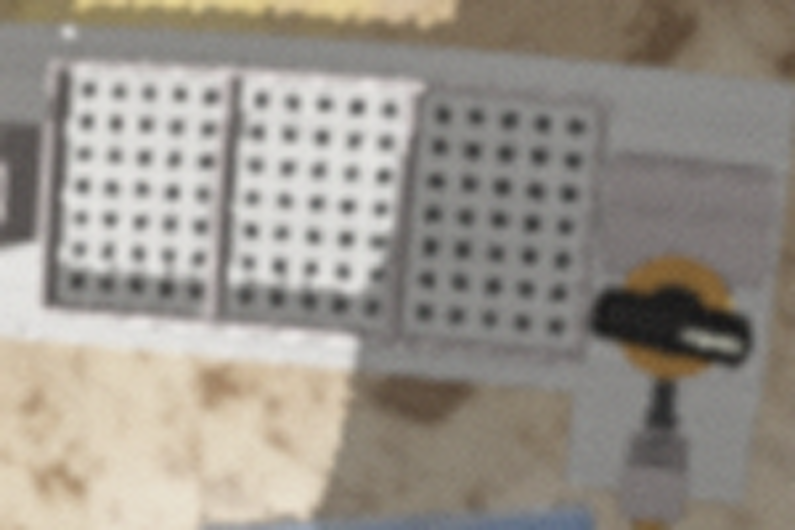

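```bash
cat > cas.py <<'E'
from h import *
from scipy.optimize import least_squares
w1,w2=load('w1'),load('w2')
D2=[[(90,79),(257,95),(66,326),(231,342),(160,211)],[(325,102),(493,124),(296,350),(460,369),(393,237)],[(559,132),(720,157),(525,378),(682,398),(623,267)]]
D1=[[(89,90),(211,97),(78,282),(195,290),(142,188)],[(261,100),(390,110),(244,298),(373,307),(316,203)],[(443,116),(576,126),(424,313),(556,326),(500,220)]]
K=[(3,2),(3,-2),(-3,2),(-3,-2),(0,0)]
def run(use):
    def res(p):
        x,y,z,a,px,py=p; r=[]
        for f,D,s,o in ((w2,D2,4.8,(250,90)),(w1,D1,5.3,(185,95))):
            if f is w2 and 2 not in use or f is w1 and 1 not in use: continue
            for b in range(3):
                for k,uv in zip(K,D[b]):
                    lx,ly=k[0]*px,50.5e-3*(1-b)+k[1]*py
                    P=[x+lx*np.cos(a)-ly*np.sin(a),y+lx*np.sin(a)+ly*np.cos(a),z if len(use)>1 else .006]
                    uv=(np.array(uv)+.5)/s-.5+o
                    r+=list(proj(f,P,True)-uv)
        return r
    q=least_squares(res,[.49,.09,.006,-.11,.009,.009]); print(use,np.round(q.x,4),'rms px',np.sqrt(np.mean(q.fun**2)))
    return q.x
if __name__=='__main__':
    run([1,2]);run([1]);run([2])
E
python3 cas.py
python3 - <<'E'
from h import *
w2=load('w2')
print('vial cap',onz(w2,190+47/2.75,70+397/2.75,.052,True)); print('blue',[onz(w2,190+u/2.75,70+v/2.75,.0,True).round(3) for u,v in ((290,420),(565,408))])
E
```

```text
[1, 2] [ 0.4844  0.072   0.0058 -0.1147  0.009   0.009 ] rms px 0.1424222593687494
[1] [ 0.4843  0.072  -4.5879 -0.1155  0.009   0.009 ] rms px 0.1740766404874423
[2] [ 0.4844  0.0721 -2.5463 -0.1143  0.009   0.009 ] rms px 0.08867888003040726
vial cap [0.41748783 0.19403088 0.052     ]
blue [array([0.391, 0.111, 0.   ]), array([ 0.396, -0.002,  0.   ])]
```

```bash
cat >> h.py <<'E'
from scipy.spatial.transform import Rotation as Ro
def go(x,y,z,th):
    "target tcp, th=angle of tool z in world xy; tool x down"
    s=get_state(); R=Rt(s)
    zt=np.array([np.cos(th),np.sin(th),0]); xt=np.array([0,0,-1.]); yt=np.cross(zt,xt)
    Rg=np.stack([xt,yt,zt],1); d=R.T@(np.array([x,y,z])-s['eef_pos']); w=Ro.from_matrix(R.T@Rg).as_rotvec()
    print('at',np.round(s['eef_pos'],4),'F',np.round(s['force'],1),'w',round(s['width'],4),'| shift',np.round(d,4),'rot',np.round(w,3))
C=np.array([.4844,.0720]); CA=-.1147
def cas(lx,ly): return C+[lx*np.cos(CA)-ly*np.sin(CA),lx*np.sin(CA)+ly*np.cos(CA)]
def grip(x,y,a,o=-.010): return np.array([x,y])+o*np.array([-np.sin(a),np.cos(a)])
E
python3 - <<'E'
from h import *
w1,w3,w2=load('w1'),load('w3'),load('w2')
print('saline',onz(w1,338,20,.0,True),'pot',onz(w3,585,75,.0,True),'jar',onz(w1,228,10,0,True))
B=dict(a=(.5822,-.211,-1.69),b=(.5036,-.2026,1.46),c=(.4325,-.2137,1.262),d=(.5478,-.341,-1.21),e=(.402,-.3295,-1.30))
for k,v in B.items(): print(k,grip(*v).round(4))
for b,yy in ((1,.0505),(2,0),(3,-.0505)): print(b,'A',cas(0,yy-.0172).round(4),'B',cas(0,yy+.0172).round(4))
go(*grip(*B['b']),.1,1.46-np.pi)
E
```

```text
saline [ 0.64928498 -0.06221546  0.        ] pot [ 0.59685271 -0.58222921  0.        ] jar [6.72888184e-01 9.85154477e-02 5.55111512e-17]
a [ 0.5723 -0.2098]
b [ 0.5135 -0.2037]
c [ 0.442  -0.2167]
d [ 0.5384 -0.3445]
e [ 0.3924 -0.3322]
1 A [0.4882 0.1051] B [0.4921 0.1393]
2 A [0.4824 0.0549] B [0.4864 0.0891]
3 A [0.4767 0.0047] B [0.4806 0.0389]
at [ 0.4375 -0.2115  0.1391] F [-0.5 -0.6 -0.5] w 0.0876 | shift [ 0.0392  0.076  -0.0077] rot [ 0.112 -0.    -0.001]
```

```bash
python3 -m crank '[[0.03,0.045,-0.005,0.06,0,0,1],[0.04,0.076,-0.008,0.112,0,0,1],[0.08,0.076,-0.008,0.112,0,0,1],[0.08,0.076,-0.008,0.112,0,0,1],[0.08,0.076,-0.008,0.112,0,0,1]]'
python3 - <<'E'
from h import *
snap('wrist','w4')
B=dict(b=(.5036,-.2026,1.46)); go(*grip(*B['b']),.0165,1.46-np.pi)
E
```

```text
t: 4.42
eef_pos: [0.5138, -0.2039, 0.0599]
ee_rot: [1.071, 1.57, -0.61]
force: [0.5, 0.3, 0.6]
width: 0.0879
at [ 0.5142 -0.2041  0.0604] F [ 0.8 -0.2  0. ] w 0.0871 | shift [ 0.0439 -0.0008 -0.0003] rot [ 0.     0.    -0.002]
```

View pics/w4.png

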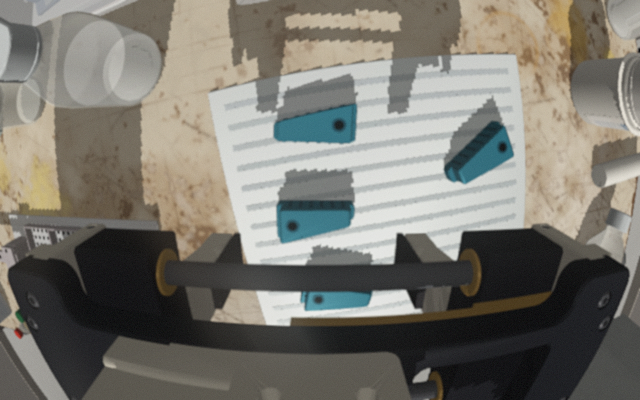

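```bash
python3 -m crank '[[0.03,-0.0005,0,0,0,0,1],[0.044,-0.0005,0,0,0,0,1],[0.044,-0.0005,0,0,0,0,1],[0.044,-0.0005,0,0,0,0,0.5],[0.044,-0.0005,0,0,0,0,0.5],[0.044,-0.0005,0,0,0,0,0.5],[0.044,-0.0005,0,0,0,0,0.5]]' 15
python3 - <<'E'
from h import *
go(*cas(0,-.0505-.0172),.1,CA-np.pi)
E
```

```text
t: 5.35
eef_pos: [0.5129, -0.2044, 0.0149]
ee_rot: [1.712, 1.57, 0.029]
force: [-1.1, -0.1, 0.4]
width: 0.0533
at [ 0.5129 -0.2044  0.0149] F [-1.1 -0.1  0.4] w 0.0533 | shift [-0.0851 -0.0593 -0.2038] rot [ 1.574 -0.    -0.   ]
```

```bash
python3 -m crank '[[-0.05,0,0,0,0,0,0.5],[-0.085,0,-0.02,0.1,0,0,0.5],[-0.085,-0.008,-0.045,0.28,0,0,0.5],[-0.085,-0.016,-0.07,0.46,0,0,0.5],[-0.085,-0.024,-0.095,0.64,0,0,0.5],[-0.085,-0.032,-0.12,0.82,0,0,0.5],[-0.085,-0.04,-0.145,1.0,0,0,0.5],[-0.085,-0.047,-0.17,1.18,0,0,0.5],[-0.085,-0.055,-0.195,1.36,0,0,0.5],[-0.085,-0.059,-0.204,1.54,0,0,0.5]]'; python3 -m crank '[[0,0,0,0.034,0,0,0.5],[0,0,0,0.034,0,0,0.5]]'
python3 - <<'E'
from h import *
print(np.round(get_state()['q'],2))
snap('wrist','w5'); go(*cas(0,-.0505-.0172),.0187,CA-np.pi)
E
```

```text
t: 6.6
eef_pos: [0.4767, 0.0061, 0.0999]
ee_rot: [-2.556, 1.57, 0.5]
force: [0.6, 1.2, 0.2]
width: 0.0438
t: 6.85
eef_pos: [0.4769, 0.0047, 0.0997]
ee_rot: [2.752, 1.571, -0.501]
force: [-0.1, -0.0, -0.1]
width: 0.0438
[ 0.42  0.13 -0.55  0.   -0.89 -0.54]
at [0.477  0.0046 0.0997] F [-0.4 -0.4  0.5] w 0.0442 | shift [ 0.081  -0.0001  0.0003] rot [ 0.002 -0.    -0.   ]
```

View pics/w5.png

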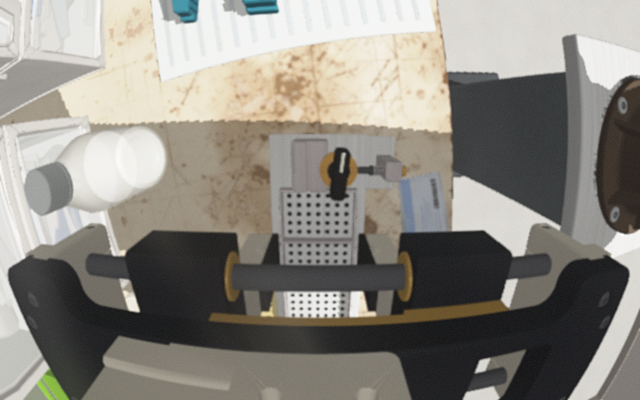

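Run:
```python
from h import *
f=load('w5')
for ly,z in ((-.0505,.006),(0,.006)):
    for k in ((3,2),(3,-2),(-3,2),(-3,-2)):
        p=cas(k[0]*.009,ly+k[1]*.009); print(ly,k,proj(f,[*p,z],True).round(1))
crop('w5',270,180,370,260,7,'w5a'); snap('scene','s5'); crop('s5',310,190,450,290,5,'s5a')
```

```text
-0.0505 (3, 2) [290.  230.7]
-0.0505 (3, -2) [289. 195.]
-0.0505 (-3, 2) [345.4 230.9]
-0.0505 (-3, -2) [346.5 195.1]
0 (3, 2) [291.5 275.8]
0 (3, -2) [290.4 244.3]
0 (-3, 2) [343.6 275.9]
0 (-3, -2) [344.9 244.4]
```

View pics/w5a.png

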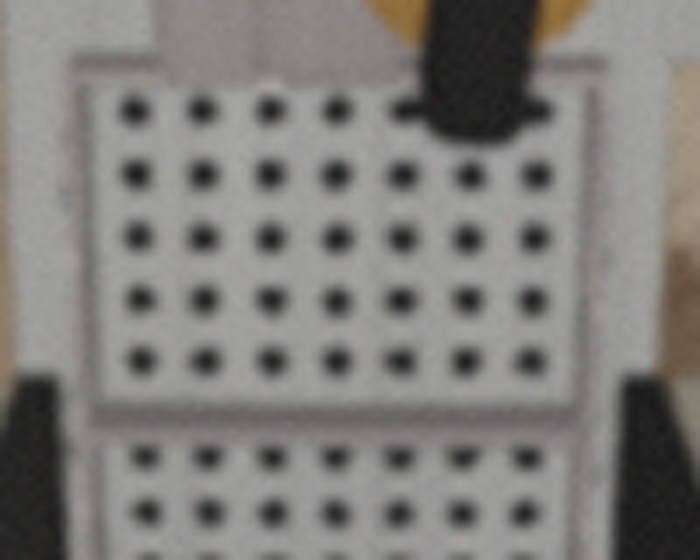

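View pics/s5a.png

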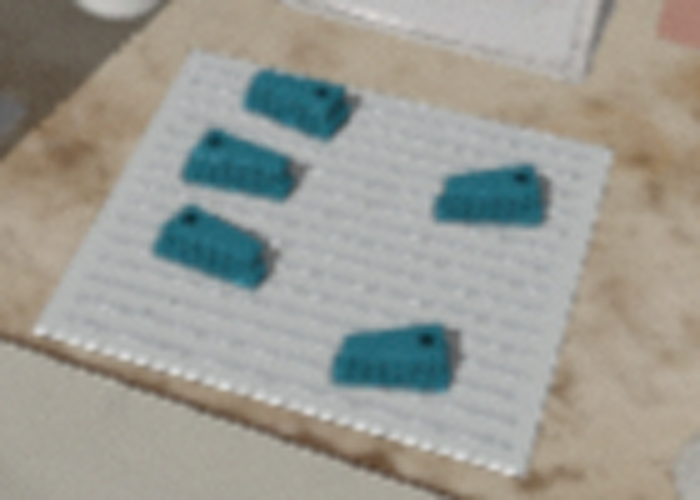

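Run:
```python
from h import *
go(.455,-.204,.12,1.46-np.pi)
```

```text
at [0.4769 0.0045 0.0997] F [-0.6  0.4  0.8] w 0.0436 | shift [-0.0203  0.2096 -0.0017] rot [-1.573  0.    -0.   ]
```

```bash
python3 -m crank '[[-0.02,0.025,0,-0.18,0,0,0.9],[-0.02,0.05,0,-0.36,0,0,1],[-0.02,0.075,0,-0.54,0,0,1],[-0.02,0.1,0,-0.72,0,0,1],[-0.02,0.125,0,-0.9,0,0,1],[-0.02,0.15,0,-1.08,0,0,1],[-0.02,0.175,0,-1.26,0,0,1],[-0.02,0.2,0,-1.44,0,0,1],[-0.02,0.21,-0.002,-1.573,0,0,1],[-0.02,0.21,-0.002,-1.573,0,0,1]]'; python3 -m crank '[[0,0,0,0,0,0,1]]'
python3 - <<'E'
from fit import *
f=snap('wrist','w6'); go(.455,-.204,.12,1.46-np.pi)
for k,v in dict(a=(.5822,-.211,-1.69),b=(.5036,-.2026,1.46)).items():
    r=fit([load('w6')],*v,freez=False); print(k,r.x.round(4),r.fun)
    if k=='b': bb=r.x
overlay(load('w6'),[bb],(220,40,420,240),4,'o6')
E
```

```text
t: 8.2
eef_pos: [0.4545, -0.2049, 0.1195]
ee_rot: [-1.342, 1.57, -3.028]
force: [-0.8, -0.8, -0.1]
width: 0.0876
t: 8.32
eef_pos: [0.4546, -0.2039, 0.1196]
ee_rot: [-1.827, 1.571, 2.77]
force: [1.3, -0.0, -0.5]
width: 0.0879
at [ 0.4547 -0.2037  0.1196] F [ 0.1 -0.1  0.4] w 0.0877 | shift [-0.0004  0.0003  0.0003] rot [-0.004 -0.     0.   ]
a [ 0.5822 -0.2109 -1.711 ] 0.07657959312200546
b [ 0.5036 -0.2022  1.4662] 0.07302122563123703
```

View pics/o6.png

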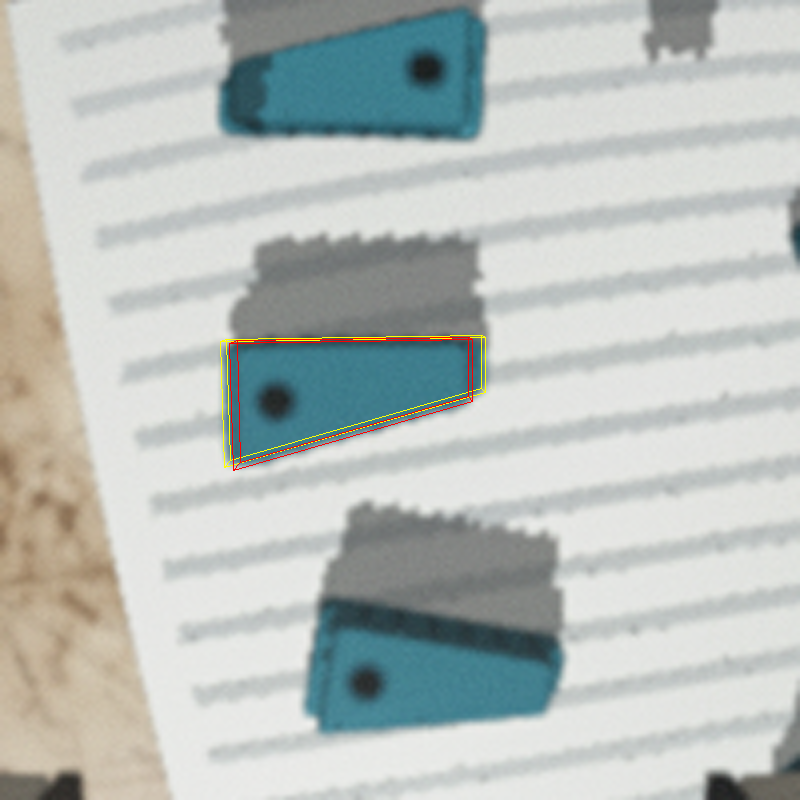

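Run:
```python
from h import *
go(*grip(.5036,-.2022,1.466),.015,1.466-np.pi)
```

```text
at [ 0.4547 -0.2037  0.1196] F [ 0.1 -0.1  0.4] w 0.0877 | shift [ 0.1046  0.0584 -0.0072] rot [-0.01 -0.    0.  ]
```

```bash
python3 -m crank '[[0.03,0.04,-0.005,-0.01,0,0,1],[0.06,0.0584,-0.007,-0.01,0,0,1],[0.095,0.0584,-0.007,-0.01,0,0,1],[0.1046,0.0584,-0.007,-0.01,0,0,1],[0.1046,0.0584,-0.007,-0.01,0,0,0.8],[0.1046,0.0584,-0.007,-0.01,0,0,0.3],[0.1046,0.0584,-0.007,-0.01,0,0,0.3],[0.1046,0.0584,-0.007,-0.01,0,0,0.3],[0.1046,0.0584,-0.007,-0.01,0,0,0.3],[0.1046,0.0584,-0.007,-0.01,0,0,0.3]]' 25;  python3 -c "
from h import *
s=get_state();print(s['width'],s['eef_pos'])"; python3 -m crank '[[-0.01,0,0,0,0,0,0.3],[-0.03,0,0,0,0,0,0.3]]'
```

```text
t: 9.62
eef_pos: [0.5136, -0.2036, 0.0152]
ee_rot: [1.522, 1.571, -0.152]
force: [-0.8, 0.0, -0.3]
width: 0.0334
0.03337947725238599 [ 0.51360441 -0.20357427  0.01516018]
t: 9.88
eef_pos: [0.513, -0.2035, 0.0452]
ee_rot: [-1.485, 1.569, 3.125]
force: [-0.1, -0.1, 0.4]
width: 0.0266
```

Run:
```python
from h import *
snap('wrist','w7');snap('scene','s7'); crop('s7',310,150,450,290,5,'s7a')
```

```text
(no output)
```

View pics/w7.png

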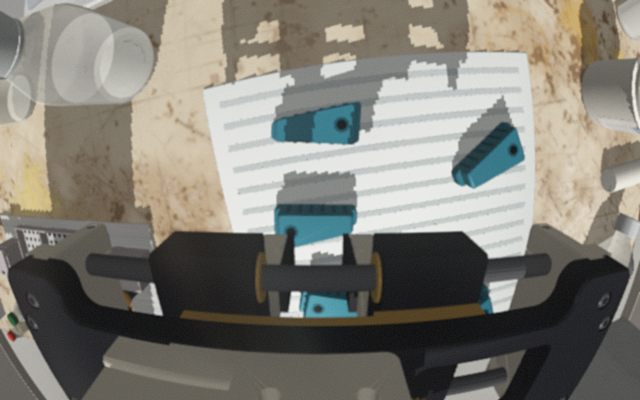

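View pics/s7a.png

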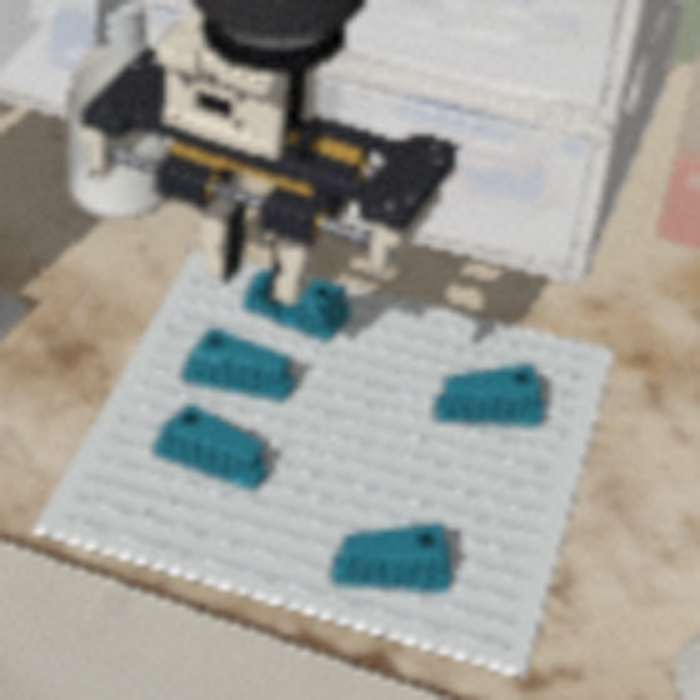

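Run:
```python
from h import *
f=load('w7'); s=get_state(); R=Rt(); p=np.array(s['eef_pos']); w=s['width']/2
for d in (w,-w):
  for x in (0,-.019): print(d,x,proj(f,p+R@[x,0,d],True).round(1))
crop('w7',250,180,390,330,5.3,'w7a')
f=load('s7')
for d in (w,-w): print(proj(f,p+R@[0,0,d])-[310,150])
```

```text
0.013245929247037358 0 [335.9 227.8]
0.013245929247037358 -0.019 [337.7 239.7]
-0.013245929247037358 0 [294.3 227.8]
-0.013245929247037358 -0.019 [292.  239.7]
[54.46876867 65.47329149]
[46.3328559  62.44858075]
```

View pics/w7a.png

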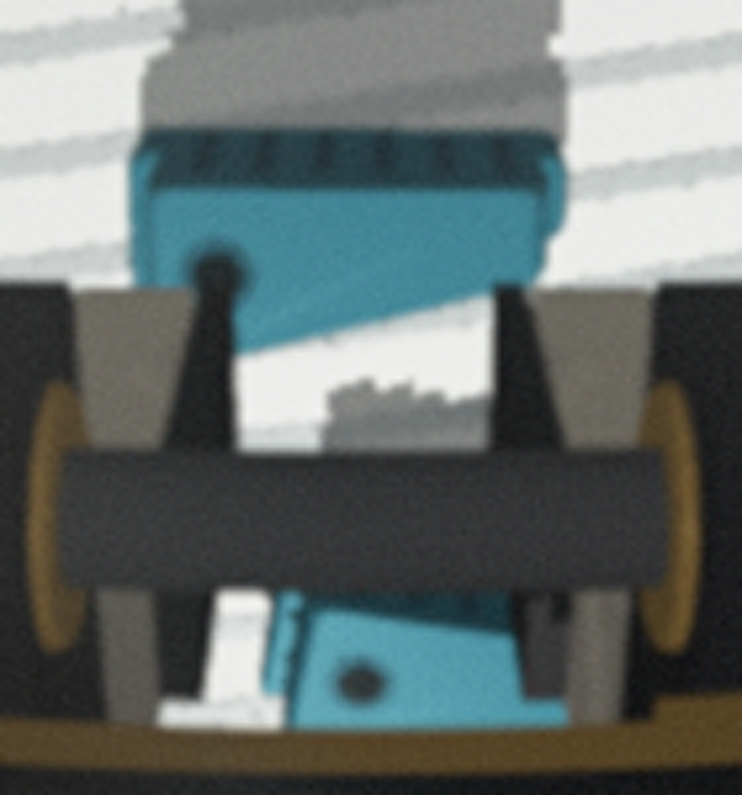

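Run:
```python
from h import *
f=snap('wrist','w8');g=snap('scene','s8'); s=get_state(); R=Rt(); p=np.array(s['eef_pos']); w=s['width']/2
print(p,s['width'])
def draw(f,fn,box,sc,out,fish):
    im=cv2.resize(f['pixels'][box[1]:box[3],box[0]:box[2],::-1],None,fx=sc,fy=sc,interpolation=cv2.INTER_CUBIC)
    for x,col in ((0,(0,0,255)),(-.019,(0,255,255)),(-.06,(255,0,255))):
      for d in (w,-w):
        for y in (-.0095,.0095):
          q=(proj(f,p+R@[x,y,d],fish)+.5-box[:2])*sc-.5; cv2.circle(im,(int(q[0]),int(q[1])),3,col,-1)
    cv2.imwrite('pics/%s.png'%out,im)
draw(f,'w8',np.array((250,180,390,330)),5.3,'w8a',True)
draw(g,'s8',np.array((310,170,430,260)),6.5,'s8a',False)
```

```text
[ 0.51394093 -0.20350117  0.04571848] 0.02626956854796594
```

View pics/w8a.png

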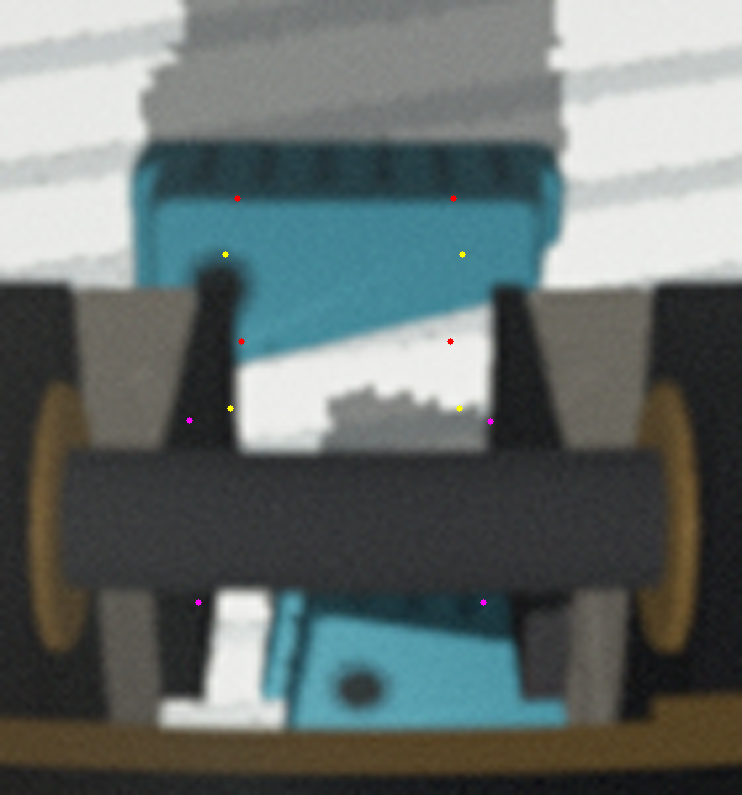

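View pics/s8a.png

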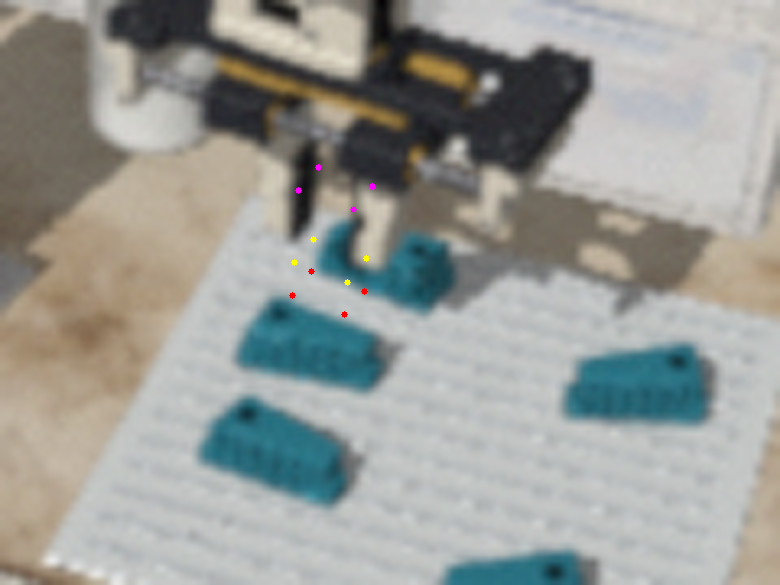

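Run:
```python
from h import *
f,g=load('w8'),load('s8'); s=get_state(); R=Rt(); p=np.array(s['eef_pos'])
def W(u,v): return ray(f,(u+.5)/5.3-.5+250,(v+.5)/5.3-.5+180,True)
def Sx(u,v): return ray(g,(u+.5)/6.5-.5+310,(v+.5)/6.5-.5+170)
print('scene cam',ray(g,0,0)[0])
for a,b in (((238,290),(303,238)),((493,290),(358,262))):
    q,r=tri([W(*a),Sx(*b)]); print(q.round(4),np.round(r,4),'tool',(R.T@(q-p)).round(4))
# check block b & mat in scene
for x in (.031,-.031):
  for y in (-.015,):
    a=1.466; q=np.array([.5036+x*np.cos(a)-y*np.sin(a),-.2022+x*np.sin(a)+y*np.cos(a),.003]); print('blk bottom straight',((proj(g,q)+.5-[310,170])*6.5).round(0))
a=1.466
for x,y in ((.027,-.015),(.027,.014),(-.027,-.015),(-.027,-.003)):
    q=np.array([.5036+x*np.cos(a)-y*np.sin(a),-.2022+x*np.sin(a)+y*np.cos(a),.029]); print('top',x,y,((proj(g,q)+.5-[310,170])*6.5).round(0))
```

```text
scene cam [-0.30394971 -0.47448494  0.77379594]
[ 0.5207 -0.1901  0.0672] [0.0025 0.0025] tool [-0.0214  0.0053 -0.014 ]
[ 0.5172 -0.2179  0.066 ] [0.0027 0.0027] tool [-0.0203  0.0047  0.014 ]
blk bottom straight [268. 336.]
blk bottom straight [389. 382.]
top 0.027 -0.015 [278. 296.]
top 0.027 0.014 [248. 332.]
top -0.027 -0.015 [385. 336.]
top -0.027 -0.003 [373. 352.]
```

```bash
python3 -m crank '[[0,0,0,0,0,0,1],[0,0,0,0,0,0,1],[0,0,0,0,0,0,1],[0.025,0,0,0,0,0,1],[0.036,0,0,0,0,0,1],[0.036,0,0,0,0,0,1]]' 25; python3 -m crank '[[0.004,0,0,0,0,0,1],[0.008,0,0,0,0,0,1],[0.008,0,0,0,0,0,1]]';python3 - <<'E'
from h import *
go(*grip(.5036,-.2022,1.466),.0,1.466-np.pi)
snap('wrist','w9');snap('scene','s9'); crop('s9',310,170,430,260,6.5,'s9a');crop('w9',220,150,420,320,3.8,'w9a')
E
```

```text
t: 10.82
eef_pos: [0.5128, -0.2035, 0.0082]
ee_rot: [-1.484, 1.568, 3.125]
force: [-0.5, 0.0, 0.4]
width: 0.0808
t: 11.2
eef_pos: [0.5135, -0.2035, 0.001]
ee_rot: [-1.548, 1.571, 3.061]
force: [0.9, 0.0, -0.0]
width: 0.0878
at [ 0.5135 -0.2035  0.001 ] F [ 0.9  0.  -0. ] w 0.0878 | shift [ 0.001   0.     -0.0003] rot [0.002 0.    0.   ]
```

View pics/w9a.png

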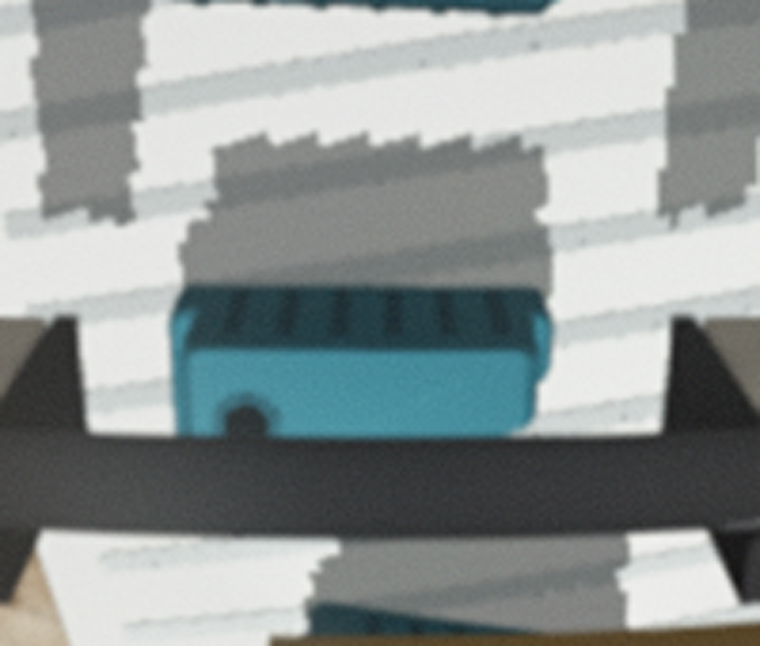

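View pics/s9a.png

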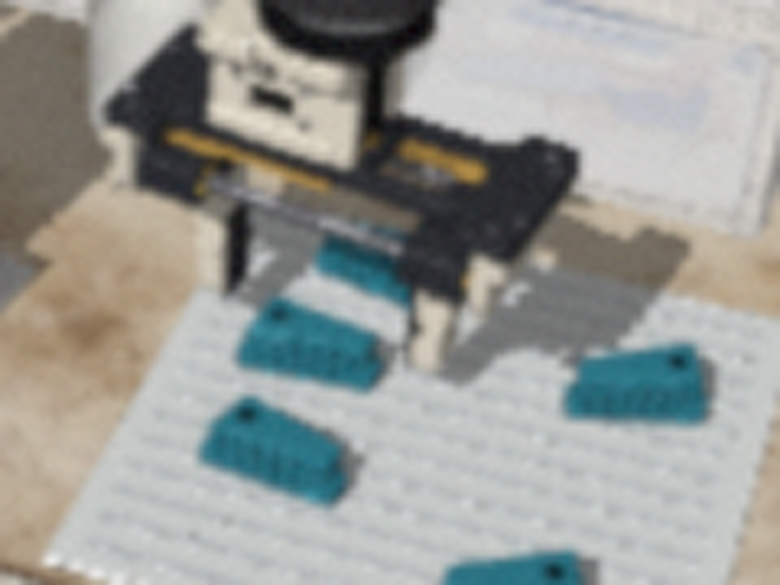

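```bash
python3 -m crank '[[0.003,0,0,0,0,0,1],[0.003,0,0,0,0,0,0.8],[0.003,0,0,0,0,0,0.4],[0.003,0,0,0,0,0,0.4],[0.003,0,0,0,0,0,0.4],[0.003,0,0,0,0,0,0.4],[0.003,0,0,0,0,0,0.4]]' 20
```

```text
t: 12.18
eef_pos: [0.5136, -0.2035, -0.0019]
ee_rot: [1.826, 1.571, 0.152]
force: [-0.4, -0.1, 0.4]
width: 0.0531
```

```bash
python3 -m crank '[[0,0,0,0,0,0,0.4],[0,0,0,0,0,0,0.4],[-0.01,0,0,0,0,0,0.4],[-0.03,0,0,0,0,0,0.4]]'
python3 - <<'E'
from h import *
print(get_state()['width'])
snap('wrist','w10');snap('scene','s10'); crop('s10',310,170,430,260,6.5,'s10a');crop('w10',220,150,420,320,3.8,'w10a')
E
```

```text
t: 12.68
eef_pos: [0.5129, -0.2035, 0.0282]
ee_rot: [-1.51, 1.569, 3.1]
force: [0.1, -0.4, 0.1]
width: 0.0532
0.05323323589392018
```

View pics/w10a.png

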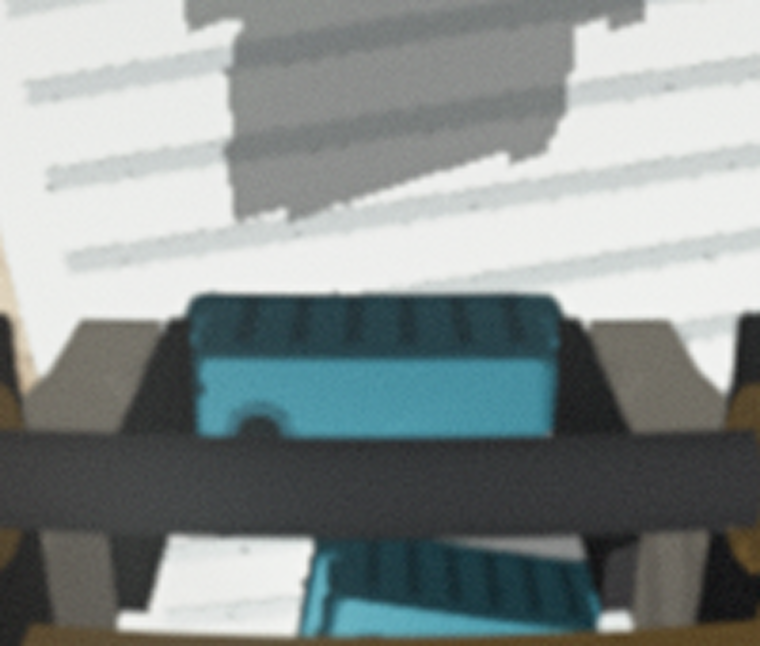

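View pics/s10a.png

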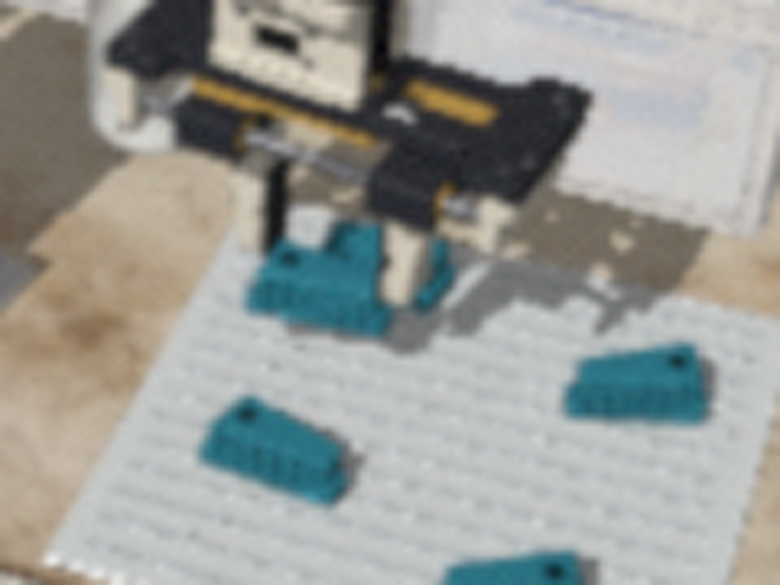

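Run:
```python
from h import *
f=load('w10'); s=get_state(); R=Rt(); p=np.array(s['eef_pos']); print(p)
for u,v,z in ((200,356,.0592),(553,356,.0592),(376,356,.0592),(376,297,.0332)):
    q=onz(f,(u+.5)/3.8-.5+220,(v+.5)/3.8-.5+150,z+p[2]-.0282,True); print((R.T@(q-p)).round(4))
# expected tool y of straight side
g=grip(.5036,-.2022,1.466,-.015); print(R.T@np.array([*(g-p[:2]),0]))
```

```text
[ 0.51528739 -0.20377922  0.03046667]
[-0.031   0.0029 -0.023 ]
[-0.031   0.0028  0.0275]
[-0.031   0.0031  0.0022]
[-0.005   0.0019  0.0023]
[ 1.23485087e-05  3.21238859e-03 -3.39766120e-04]
```

Run:
```python
from h import *
go(*cas(.0022,-.0505-.0192),.08,CA-np.pi)
```

```text
at [ 0.5153 -0.2038  0.0305] F [ 0.5 -0.   0.5] w 0.0529 | shift [-0.0498 -0.0573 -0.2015] rot [ 1.583 -0.003 -0.003]
```

```bash
python3 -m crank '[[-0.04,0,0,0,0,0,0.4],[-0.05,-0.005,-0.03,0.15,0,0,0.4],[-0.05,-0.01,-0.05,0.32,0,0,0.4],[-0.05,-0.016,-0.075,0.5,0,0,0.4],[-0.05,-0.024,-0.1,0.68,0,0,0.4],[-0.05,-0.032,-0.125,0.86,0,0,0.4],[-0.05,-0.04,-0.15,1.04,0,0,0.4],[-0.05,-0.05,-0.175,1.22,0,0,0.4],[-0.05,-0.0573,-0.2,1.4,0,0,0.4],[-0.05,-0.0573,-0.2015,1.583,0,0,0.4]]'; python3 -m crank '[[0,0,0,0,0,0,0.4],[0,0,0,0,0,0,0.4],[0,0,0,0,0,0,0.4]]'
python3 - <<'E'
from h import *
snap('wrist','w11'); crop('w11',220,150,420,320,3.8,'w11a'); go(*cas(.0022,-.0505-.0192),.0018,CA-np.pi)
E
```

```text
t: 14.02
eef_pos: [0.477, 0.0041, 0.0781]
ee_rot: [-2.236, 1.57, 0.787]
force: [0.2, 0.0, -0.4]
width: 0.0532
t: 14.4
eef_pos: [0.4772, 0.0024, 0.078]
ee_rot: [0.556, 1.571, -2.699]
force: [0.6, 0.1, -0.2]
width: 0.0532
at [0.4772 0.0025 0.078 ] F [ 0.6  0.4 -1.2] w 0.0528 | shift [ 0.0762 -0.0002 -0.0014] rot [ 0.001  0.    -0.   ]
```

View pics/w11a.png

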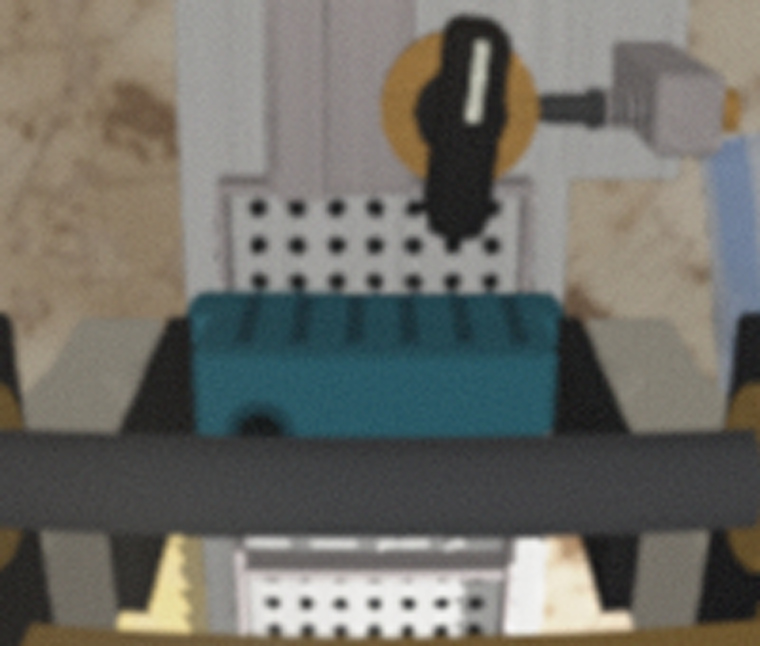

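```bash
python3 -m crank '[[0.03,0,-0.001,0,0,0,0.4],[0.055,0,-0.0014,0,0,0,0.4],[0.06,0,-0.0014,0,0,0,0.4],[0.06,0,-0.0014,0,0,0,0.4]]'
python3 - <<'E'
from h import *
snap('wrist','w12'); crop('w12',220,150,420,320,3.8,'w12a'); go(*cas(.0022,-.0505-.0192),.0018,CA-np.pi)
E
```

```text
t: 14.95
eef_pos: [0.4788, 0.0025, 0.0182]
ee_rot: [0.912, 1.57, -2.344]
force: [0.0, 0.4, 0.7]
width: 0.0535
at [0.4792 0.0027 0.0187] F [-0.7 -0.1  0.7] w 0.0532 | shift [0.0169 0.0002 0.0006] rot [ 0.    -0.001  0.   ]
```

View pics/w12a.png

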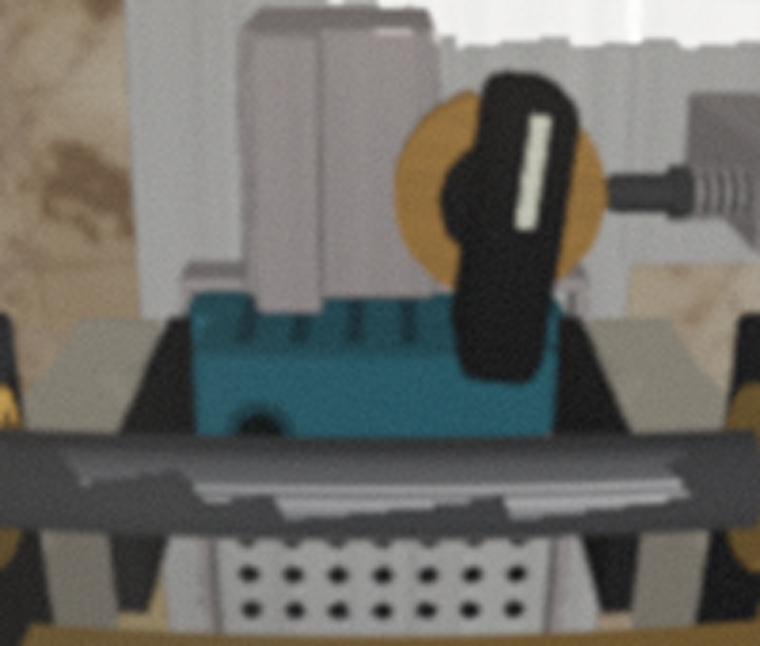

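```bash
cat > dr.py <<'E'
from h import *
def drawbay(fn,bays,box,s,out,extra=[]):
    f=load(fn); im=cv2.resize(f['pixels'][box[1]:box[3],box[0]:box[2],::-1],None,fx=s,fy=s,interpolation=cv2.INTER_CUBIC)
    for b in bays:
        for z,c in ((.017,(0,0,255)),(.006,(0,255,255))):
            q=[(proj(f,[*cas(x,b+y),z],True)+.5-np.array(box[:2]))*s-.5 for x,y in ((-.033,-.02375),(.033,-.02375),(.033,.02375),(-.033,.02375))]
            cv2.polylines(im,[np.round(q).astype(np.int32)],True,c,1)
    for p in extra:
        q=(proj(f,p,True)+.5-np.array(box[:2]))*s-.5; cv2.circle(im,(int(q[0]),int(q[1])),2,(255,0,255),-1)
    cv2.imwrite('pics/%s.png'%out,im)
E
python3 - <<'E'
from dr import *
drawbay('w12',[-.0505],(220,150,420,320),3.8,'w12b')
E
```

```text
(no output)
```

View pics/w12b.png

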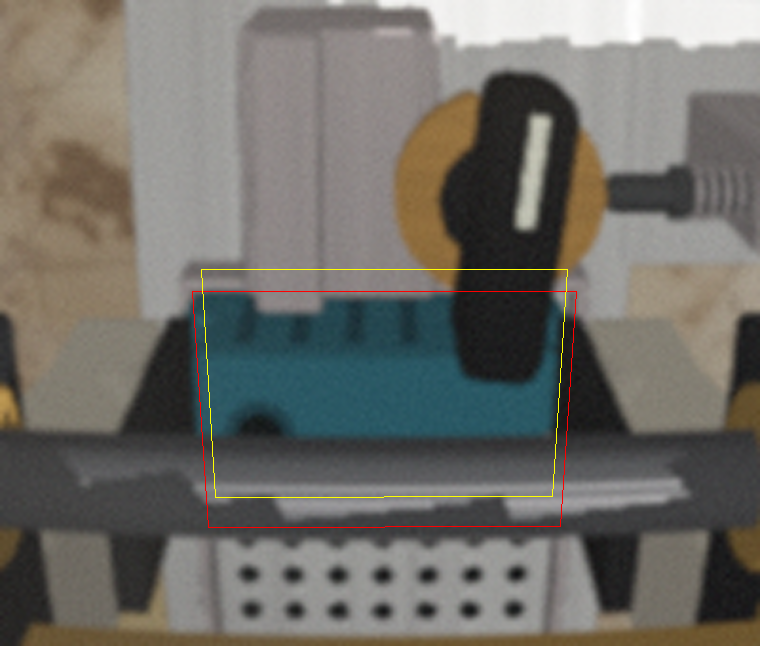

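Run:
```python
from dr import *
crop('w12',260,205,380,250,6.6,'w12c'); drawbay('w12',[-.0505],(260,205,380,250),6.6,'w12d')
a=cv2.imread('pics/w12c.png');b=cv2.imread('pics/w12d.png'); cv2.imwrite('pics/w12e.png',np.vstack([a,b]))
```

```text
(no output)
```

View pics/w12e.png

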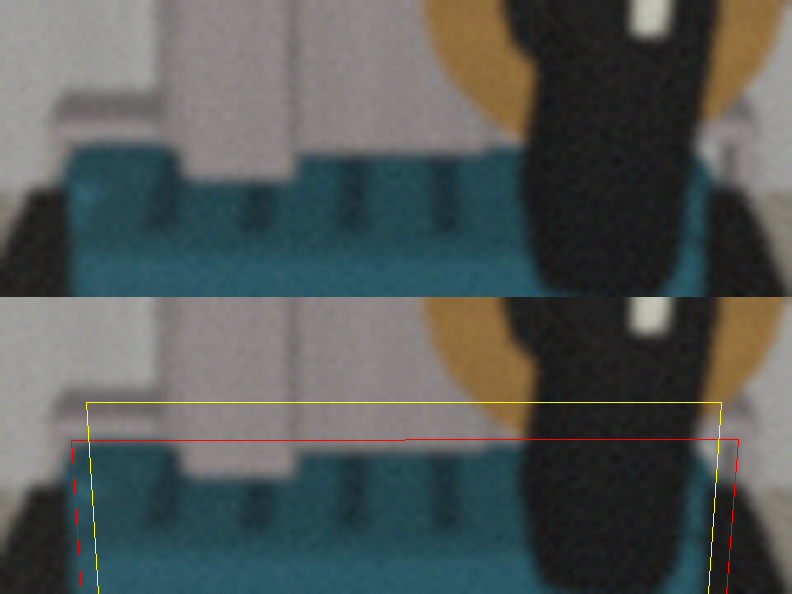

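Run:
```python
from h import *
s=get_state();R=Rt();p=np.array(s['eef_pos']); 
for fn in ('w12','w10'):
    E=load(fn)['extrinsics']; c=-E[:3,:3].T@E[:3,3]; print(fn,c,p,R.T@(c-p)); Rc=E[:3,:3]@R; print(np.round(Rc,4))
f=snap('wrist','w13'); s=get_state();R=Rt();p=np.array(s['eef_pos']); E=f['extrinsics'];c=-E[:3,:3].T@E[:3,3]; print(R.T@(c-p),p)
```

```text
w12 [ 0.46966601 -0.07269249  0.20467303] [0.4791703  0.00266691 0.01870795] [-0.18597665  0.07592478  0.00070278]
[[-1.200e-03 -1.000e-04  1.000e+00]
 [ 2.727e-01  9.621e-01  4.000e-04]
 [-9.621e-01  2.727e-01 -1.100e-03]]
w10 [ 0.58616221 -0.21280073  0.21442497] [0.4791703  0.00266691 0.01870795] [-0.19566023  0.20179219 -0.13105612]
[[-0.0016  0.9999 -0.0116]
 [ 0.2772 -0.0107 -0.9607]
 [-0.9608 -0.0048 -0.2772]]
[-0.18619306  0.07586511  0.00058901] [0.47937687 0.00279408 0.01893297]
```

Run:
```python
from h import *
L=dict(wrist0=([.2914,.6083,.1977],None),w2=([.43767,.08778,.13956],-1.571),w3=([.43747,-.2115,.13911],-1.571),w6=([.4547,-.2037,.1196],1.46-np.pi+.004),w8=([.51394,-.2035,.04572],1.466-np.pi),w9=([.5135,-.2035,.001],1.466-np.pi),w11=([.4772,.0025,.078],CA-np.pi),w5=([.4769,.0045,.0997],CA-np.pi))
for k,(p,th) in L.items():
    E=load(k)['extrinsics']; c=-E[:3,:3].T@E[:3,3]; zt=E[0,:3]; 
    zt=zt/np.linalg.norm(zt); yt=np.cross(zt,[0,0,-1]); d=c-p
    print(k,np.round([-d[2],d@yt,d@zt],4), 'cam angle',round(np.arctan2(zt[1],zt[0]),4),th)
```

```text
wrist0 [-0.1865  0.0742  0.002 ] cam angle -2.0178 None
w2 [-0.186   0.073   0.0017] cam angle -1.5689 -1.571
w3 [-0.1865  0.0731  0.0022] cam angle -1.5702 -1.571
w6 [-0.1863  0.0735  0.0022] cam angle -1.6864 -1.6775926535897931
w8 [-0.1885  0.0742  0.0021] cam angle -1.6732 -1.6755926535897931
w9 [-0.1864  0.0735  0.002 ] cam angle -1.6737 -1.6755926535897931
w11 [-0.1864  0.0758  0.0005] cam angle 3.0282 -3.256292653589793
w5 [-0.1864  0.0756  0.0006] cam angle 3.0295 -3.256292653589793
```

```bash
sed -i 's/^C=np.array.*/DW=np.array([-.0007,-.0020]); C=np.array([.4844,.0720])-DW  # eef-world/' h.py; sed -i "s/p=cas(/p=DW+cas(/" h.py; sed -i 's/\*cas(x,b+y),z\]/*(DW+cas(x,b+y)),z]/' dr.py
python3 - <<'E'
from h import *
go(*cas(0,-.0505-.0186),.0018,CA-np.pi)
E
```

```text
Traceback (most recent call last):
  File "h.py", line 42, in cas
    def cas(lx,ly): return C+[lx*np.cos(CA)-ly*np.sin(CA),lx*np.sin(CA)+ly*np.cos(CA)]
                                        ^^
NameError: name 'CA' is not defined. Did you mean: 'C'?
```

```bash
sed -i 's/^DW=/CA=-.1147; DW=/' h.py
python3 - <<'E'
from h import *
go(*cas(0,-.0505-.0186),.0018,CA-np.pi)
E
```

```text
at [0.4794 0.0028 0.0189] F [ 0.8 -0.3 -0.3] w 0.0532 | shift [ 0.0171 -0.0023  0.0025] rot [ 0.    -0.001  0.001]
```

```bash
python3 -m crank '[[0,-0.0026,0.0019,0,0,0,0.4],[0.008,-0.0026,0.0019,0,0,0,0.4],[0.013,-0.0026,0.0019,0,0,0,0.4],[0.0165,-0.0026,0.0019,0,0,0,0.4],[0.017,-0.0026,0.0019,0,0,0,0.4]]'
python3 - <<'E'
from dr import *
snap('wrist','w14'); drawbay('w14',[-.0505],(220,150,420,320),3.8,'w14a'); go(*cas(0,-.0505-.0186),.0018,CA-np.pi)
E
```

```text
t: 15.68
eef_pos: [0.4773, 0.0057, 0.001]
ee_rot: [-2.731, 1.571, 0.296]
force: [-2.6, 2.5, 6.2]
width: 0.053
at [0.4772 0.0057 0.0011] F [-1.2  3.1  3.5] w 0.053 | shift [-0.0007  0.0003  0.    ] rot [ 0. -0.  0.]
```

View pics/w14a.png

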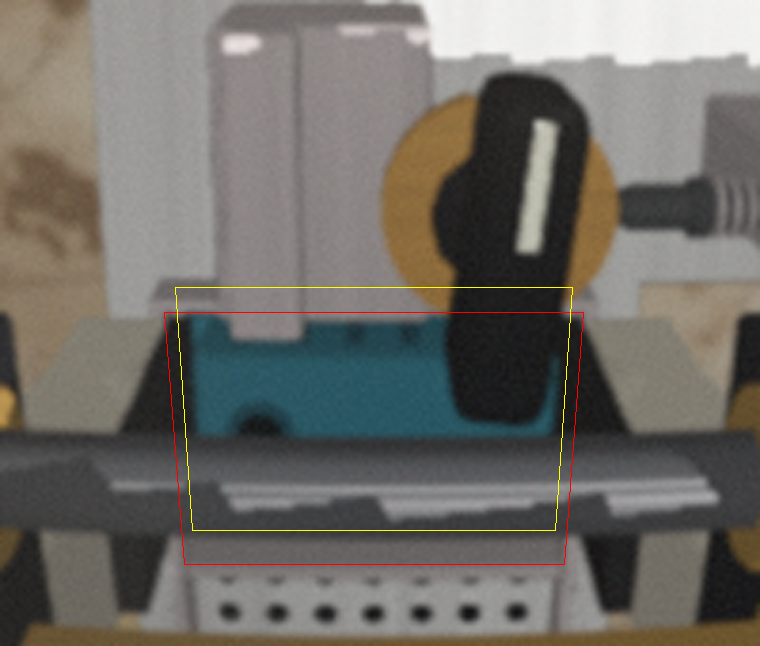

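```bash
python3 -m crank '[[-0.001,0,0,0,0,0,0.72],[-0.001,0,0,0,0,0,0.75],[-0.001,0,0,0,0,0,0.75],[-0.03,0,0,0,0,0,0.8],[-0.08,0,0,0,0,0,1],[-0.1,0,0,0,0,0,1]]'
python3 - <<'E'
from dr import *
snap('wrist','w15'); drawbay('w15',[-.0505],(220,150,420,320),3.8,'w15a'); go(.47,-.2,.10,-1.69)
E
```

```text
t: 16.48
eef_pos: [0.4783, 0.0057, 0.1037]
ee_rot: [-2.754, 1.567, 0.273]
force: [0.5, -0.5, 0.4]
width: 0.084
at [0.4791 0.0059 0.1053] F [1.5 1.2 2.3] w 0.0859 | shift [ 0.0049  0.2056 -0.0144] rot [-1.566 -0.006 -0.003]
```

View pics/w15a.png

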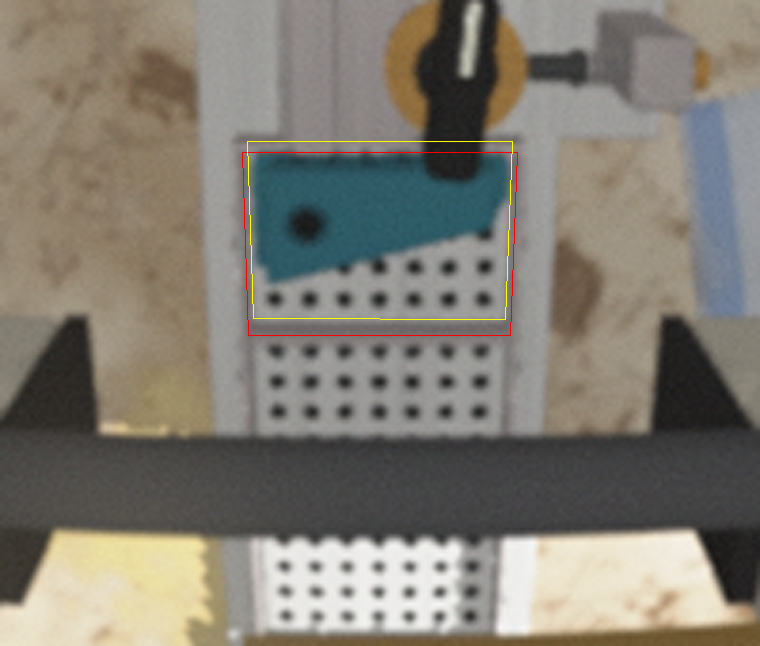

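Run:
```python
from fit import *
w1=load('w1'); print([onz(w1,u,v,0,True).round(3) for u,v in ((410,5),(505,18),(580,20))])
r=fit([load('w15')],*(cas(0,-.0505-.0072)+DW),CA,z=.006,freez=False); p=r.x; print('b seated',p.round(4),r.fun)
d=p[:2]-DW-C; print('local',d@[np.cos(CA),np.sin(CA)],d@[-np.sin(CA),np.cos(CA)],p[2]-CA)
go(.52,-.209,.08,-1.70)
```

```text
[array([ 0.682, -0.169,  0.   ]), array([ 0.691, -0.338,  0.   ]), array([ 0.738, -0.531, -0.   ])]
b seated [ 0.4771  0.0137 -0.0445] 0.3197977840900421
local -0.0005574222328589147 -0.05872980091708089 0.07023095116671857
at [0.4791 0.0059 0.1053] F [1.5 1.2 2.3] w 0.0859 | shift [ 0.0252  0.2089 -0.065 ] rot [-1.556 -0.006 -0.003]
```

```bash
python3 -m crank '[[0,0.02,-0.005,-0.16,0,0,1],[0.005,0.045,-0.012,-0.34,0,0,1],[0.01,0.07,-0.02,-0.52,0,0,1],[0.015,0.095,-0.028,-0.7,0,0,1],[0.02,0.12,-0.036,-0.88,0,0,1],[0.025,0.145,-0.044,-1.06,0,0,1],[0.025,0.17,-0.052,-1.24,0,0,1],[0.025,0.195,-0.06,-1.42,0,0,1],[0.025,0.209,-0.065,-1.556,0,0,1],[0.025,0.209,-0.065,-1.556,0,0,1]]'; python3 -m crank '[[0,0,0,0,0,0,1],[0,0,0,0,0,0,1]]'
cat > meas.py <<'E'
from fit import *
import sys
def meas(fn,x,y,a,Y,z=-.0015,out=None,flip=False):
    "x,y,a camera world guess; Y = eef pos in block y"
    f=snap('wrist',fn); s=get_state()
    E=f['extrinsics'];c=-E[:3,:3].T@E[:3,3]; zt=E[0,:3];yt=np.cross(zt,[0,0,-1]); d=c-s['eef_pos']; print('cam-eef',np.round([d@yt,d@zt],4))
    r=fit([f],x,y,a,freez=False); print('fit',r.x.round(4),round(r.fun,3)); X=r.x
    if abs((X[2]-a))>.5: print('!! yaw')
    t=grip(X[0],X[1],X[2],Y)-DW; th=X[2]-(np.pi if flip else 0); print('eef target',t.round(4),round(th,3)); go(*t,z,th)
    u,v=proj(f,[X[0],X[1],.01],True).astype(int); bx=[max(0,u-70),max(0,v-70),min(640,u+70),min(400,v+70)]
    overlay(f,[X],bx,4,fn+'o')
E
python3 - <<'E'
from meas import *
meas('w16',.5822,-.211,-1.705,-.0055)
E
```

```text
t: 17.77
eef_pos: [0.5174, -0.2105, 0.0754]
ee_rot: [-1.472, 1.57, 3.109]
force: [-1.2, 0.0, -0.8]
width: 0.0877
t: 18.02
eef_pos: [0.5175, -0.2091, 0.0761]
ee_rot: [-2.122, 1.571, 2.46]
force: [-0.5, 0.2, -0.2]
width: 0.0876
cam-eef [0.0735 0.002 ]
fit [ 0.5823 -0.2106 -1.7143] 0.043
eef target [ 0.5776 -0.2078] -1.714
at [ 0.5176 -0.2091  0.0761] F [-0.6 -0.2  0.3] w 0.0876 | shift [ 0.0776  0.0593 -0.0091] rot [ 0.013 -0.    -0.   ]
```

View pics/w16o.png

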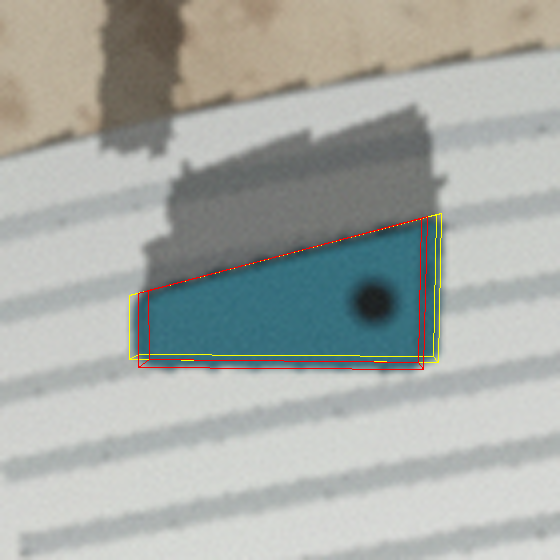

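```bash
python3 -m crank '[[0.02,0.05,-0.008,0.013,0,0,1],[0.05,0.0593,-0.009,0.013,0,0,1],[0.072,0.0593,-0.009,0.013,0,0,1],[0.0776,0.0593,-0.009,0.013,0,0,1],[0.0776,0.0593,-0.009,0.013,0,0,0.8],[0.0776,0.0593,-0.009,0.013,0,0,0.4],[0.0776,0.0593,-0.009,0.013,0,0,0.4],[0.0776,0.0593,-0.009,0.013,0,0,0.4],[0.0776,0.0593,-0.009,0.013,0,0,0.4]]' 20;  python3 - <<'E'
from h import *
go(*grip(.5823,-.2106,-1.7143,-.0055)-DW,-.0015,-1.714)
go(*cas(0,-.0505+.0127),.08,CA-np.pi)
E
```

```text
t: 19.2
eef_pos: [0.5779, -0.2085, -0.0009]
ee_rot: [1.468, 1.57, -0.246]
force: [-0.4, -0.0, 5.0]
width: 0.0531
at [ 0.5779 -0.2085 -0.0009] F [-0.4 -0.   5. ] w 0.0531 | shift [ 0.0006 -0.0005 -0.0006] rot [ 0.     0.    -0.001]
at [ 0.5779 -0.2085 -0.0009] F [-0.4 -0.   5. ] w 0.0531 | shift [-0.081  -0.1309 -0.2286] rot [ 1.543e+00 -1.000e-03 -1.000e-03]
```

```bash
python3 -m crank '[[-0.03,0,0,0,0,0,0.4],[-0.07,-0.01,-0.02,0.1,0,0,0.4],[-0.08,-0.025,-0.045,0.27,0,0,0.4],[-0.081,-0.04,-0.07,0.44,0,0,0.4],[-0.081,-0.055,-0.097,0.62,0,0,0.4],[-0.081,-0.07,-0.125,0.8,0,0,0.4],[-0.081,-0.088,-0.155,0.98,0,0,0.4],[-0.081,-0.106,-0.185,1.16,0,0,0.4],[-0.081,-0.12,-0.21,1.34,0,0,0.4],[-0.081,-0.131,-0.2286,1.52,0,0,0.4]]'; python3 -m crank '[[0,0,0,0.023,0,0,0.4],[0,0,0,0.023,0,0,0.4],[0,0,0,0.023,0,0,0.4]]'
python3 - <<'E'
from dr import *
snap('wrist','w17'); drawbay('w17',[-.0505],(220,150,420,320),3.8,'w17a'); go(*cas(0,-.0505+.0122),.0165,CA-np.pi)
E
```

```text
t: 20.45
eef_pos: [0.48, 0.0376, 0.0796]
ee_rot: [-2.194, 1.571, 0.851]
force: [0.7, -0.1, -0.1]
width: 0.0531
t: 20.82
eef_pos: [0.4806, 0.036, 0.0794]
ee_rot: [0.565, 1.571, -2.691]
force: [-0.5, -0.4, -1.6]
width: 0.0531
at [0.4806 0.0359 0.0794] F [-0.4  0.2 -1. ] w 0.0527 | shift [ 0.0629 -0.     -0.0001] rot [ 0.  0. -0.]
```

View pics/w17a.png

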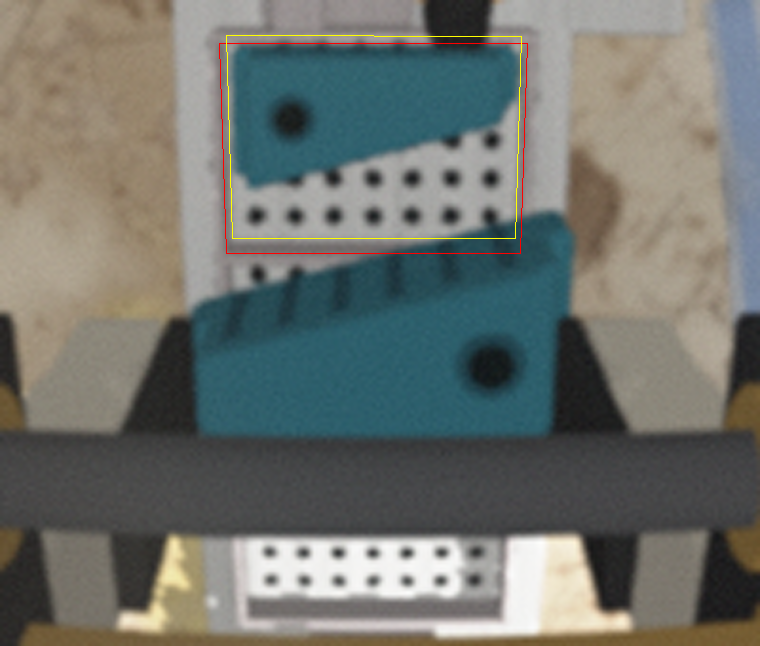

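```bash
python3 -m crank '[[0.03,0,0,0,0,0,0.4],[0.05,0,0,0,0,0,0.4],[0.0565,0,0,0,0,0,0.4],[0.0565,0,0,0,0,0,0.4],[0.0565,0,0,0,0,0,0.4]]'
python3 - <<'E'
from dr import *
snap('wrist','w18'); drawbay('w18',[-.0505],(220,150,420,320),3.8,'w18a'); go(*cas(0,-.0505+.0122),.0025,CA-np.pi)
E
```

```text
t: 21.5
eef_pos: [0.4812, 0.0367, 0.0237]
ee_rot: [-2.688, 1.57, 0.338]
force: [-0.1, 0.4, -0.5]
width: 0.0531
at [0.4811 0.0367 0.0237] F [-0.5 -0.1 -0.7] w 0.0527 | shift [0.0212 0.0008 0.0003] rot [-0.    -0.001  0.001]
```

View pics/w18a.png

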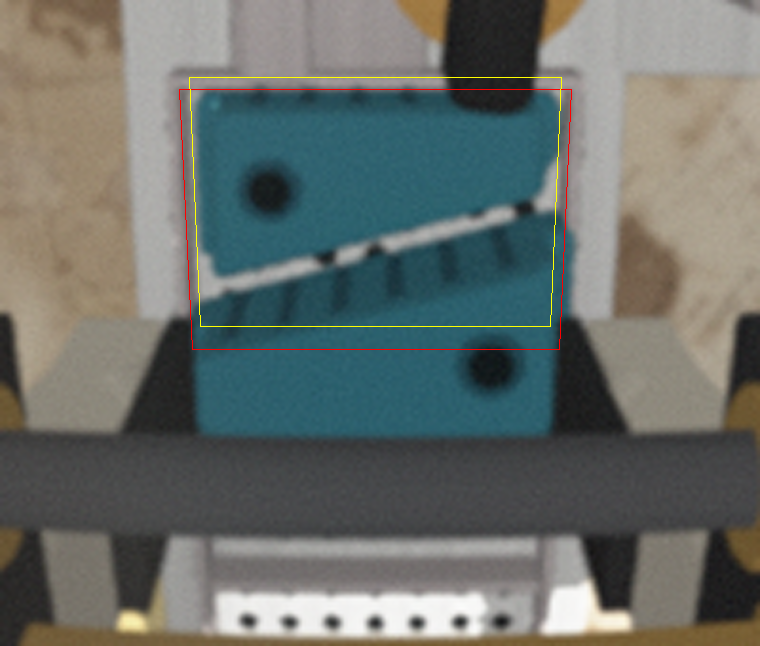

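```bash
python3 -m crank '[[0.008,0.0004,-0.0003,0,0,0,0.4],[0.015,0.0004,-0.0003,0,0,0,0.4],[0.019,0.0004,-0.0003,0,0,0,0.4],[0.021,0.0004,-0.0003,0,0,0,0.4],[0.0215,0.0004,-0.0003,0,0,0,0.4]]'
python3 - <<'E'
from dr import *
snap('wrist','w19'); drawbay('w19',[],(220,150,420,320),3.8,'w19a'); go(*cas(0,-.0505+.0122),.0025,CA-np.pi)
E
```

```text
t: 22.18
eef_pos: [0.4807, 0.0361, 0.0019]
ee_rot: [1.213, 1.57, -2.044]
force: [-3.5, 0.4, 11.4]
width: 0.0532
at [0.4807 0.036  0.002 ] F [-3.   0.6  8.3] w 0.0531 | shift [-0.0005  0.0001 -0.    ] rot [ 0.  0. -0.]
```

View pics/w19a.png

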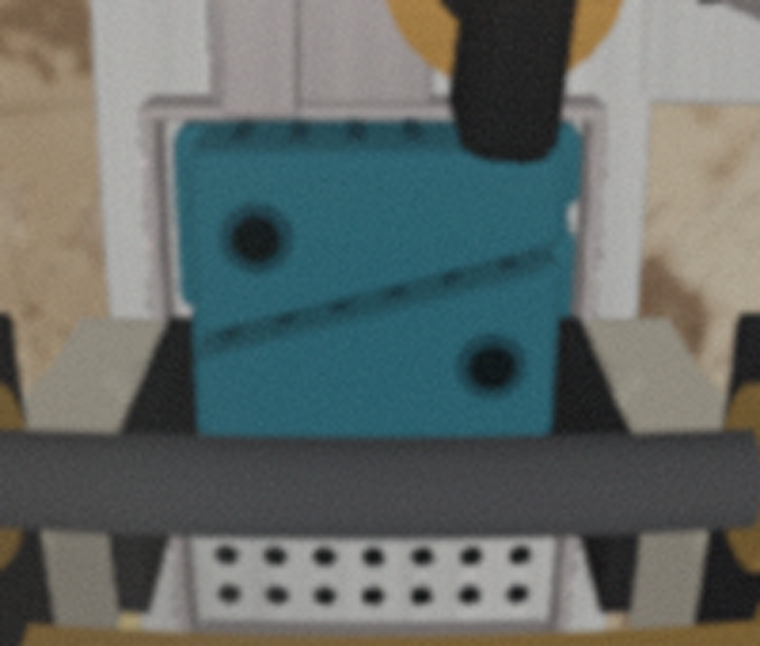

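```bash
python3 -m crank '[[-0.001,0,0,0,0,0,0.72],[-0.001,0,0,0,0,0,0.75],[-0.001,0,0,0,0,0,0.75],[-0.03,0,0,0,0,0,0.8],[-0.07,0,0,0,0,0,1],[-0.085,0,0,0,0,0,1]]'
python3 - <<'E'
from dr import *
snap('wrist','w20'); drawbay('w20',[-.0505],(220,150,420,320),3.8,'w20a'); go(.395,-.21,.08,-1.88)
E
```

```text
t: 22.98
eef_pos: [0.4819, 0.0365, 0.0886]
ee_rot: [-2.67, 1.568, 0.357]
force: [0.5, 1.3, -0.6]
width: 0.0843
at [0.4824 0.0367 0.0897] F [0.5 0.4 2.1] w 0.0858 | shift [0.0089 0.2551 0.0587] rot [-1.376e+00 -5.000e-03 -1.000e-03]
```

View pics/w20a.png

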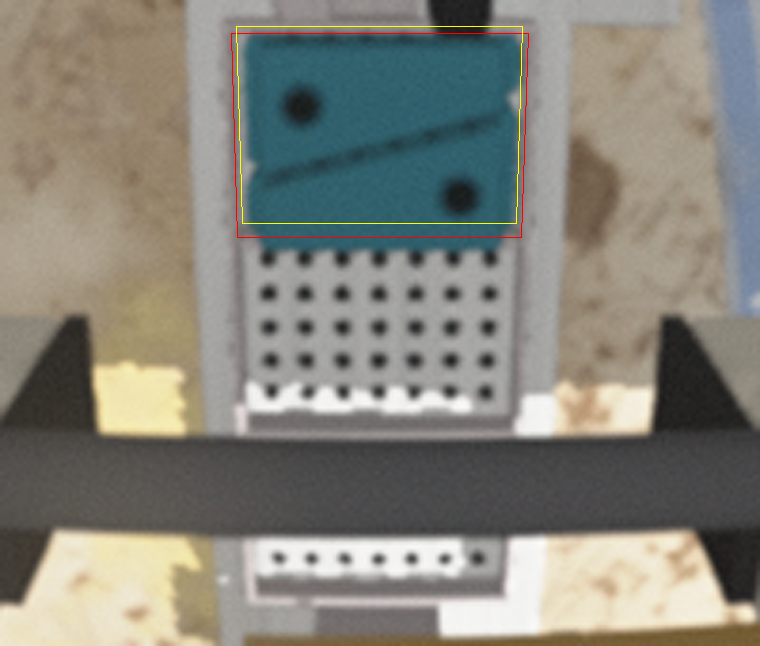

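Bay 3 holds both blocks, nested and flat. Next is block c.

```bash
python3 -m crank '[[0,0.03,0,-0.16,0,0,1],[0.003,0.06,0.003,-0.34,0,0,1],[0.006,0.09,0.008,-0.52,0,0,1],[0.009,0.12,0.016,-0.7,0,0,1],[0.009,0.155,0.026,-0.88,0,0,1],[0.009,0.19,0.036,-1.06,0,0,1],[0.009,0.225,0.048,-1.24,0,0,1],[0.009,0.255,0.0587,-1.376,0,0,1],[0.009,0.255,0.0587,-1.376,0,0,1]]'; python3 -m crank '[[0,0,0,0,0,0,1],[0,0,0,0,0,0,1]]'
python3 - <<'E'
from meas import *
meas('w21',.4325,-.2137,1.26,-.013,z=0.0,flip=True)
E
```

```text
t: 24.15
eef_pos: [0.3918, -0.2117, 0.0768]
ee_rot: [-1.443, 1.57, 2.958]
force: [-0.1, 0.2, 0.6]
width: 0.0875
t: 24.4
eef_pos: [0.3935, -0.21, 0.0773]
ee_rot: [-1.846, 1.571, 2.556]
force: [-0.0, 0.1, -0.0]
width: 0.0874
cam-eef [0.0739 0.0021]
fit [ 0.4326 -0.2132  1.277 ] 0.07
eef target [ 0.4458 -0.215 ] -1.865
at [ 0.3935 -0.2099  0.0774] F [-0.5 -0.3  0.3] w 0.0876 | shift [ 0.0774  0.0513 -0.0111] rot [-0.016 -0.     0.   ]
```

View pics/w21o.png

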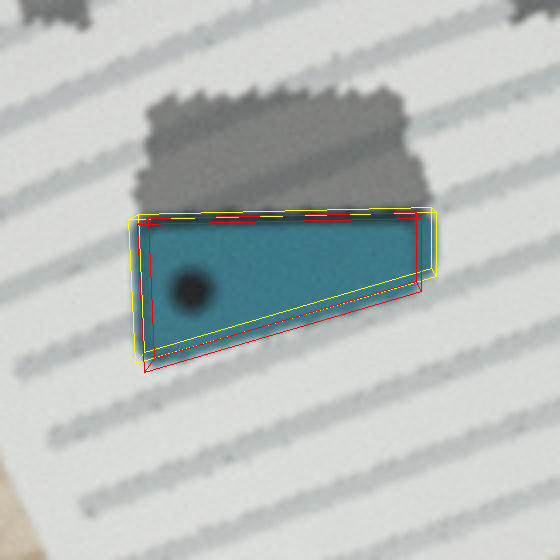

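View pics/w21.png

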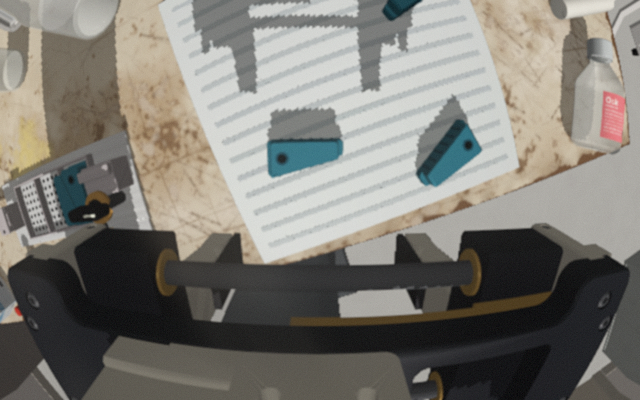

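```bash
python3 -m crank '[[0.02,0.045,-0.009,-0.016,0,0,1],[0.05,0.0513,-0.011,-0.016,0,0,1],[0.072,0.0513,-0.011,-0.016,0,0,1],[0.077,0.0513,-0.011,-0.016,0,0,1],[0.077,0.0513,-0.011,-0.016,0,0,0.8],[0.077,0.0513,-0.011,-0.016,0,0,0.4],[0.077,0.0513,-0.011,-0.016,0,0,0.4],[0.077,0.0513,-0.011,-0.016,0,0,0.4],[0.077,0.0513,-0.011,-0.016,0,0,0.4]]' 20;  python3 - <<'E'
from h import *
go(*grip(.4326,-.2132,1.277,-.013)-DW,0,1.277-np.pi)
go(*cas(0,-.0202),.08,CA-np.pi)
E
```

```text
t: 25.58
eef_pos: [0.4463, -0.2159, 0.0014]
ee_rot: [1.592, 1.569, -0.273]
force: [-0.5, -1.0, 5.2]
width: 0.0436
at [ 0.4463 -0.2159  0.0014] F [-0.5 -1.   5.2] w 0.0436 | shift [ 0.0014 -0.0008 -0.0008] rot [ 0.    -0.    -0.002]
at [ 0.4463 -0.2159  0.0014] F [-0.5 -1.   5.2] w 0.0436 | shift [-0.0787 -0.043  -0.2689] rot [ 1.392e+00 -1.000e-03 -2.000e-03]
```

Run:
```python
from h import *
snap('wrist','w22');snap('scene','s22'); crop('s22',310,190,430,280,6.5,'s22a');crop('w22',220,130,420,320,3.8,'w22a')
```

```text
(no output)
```

View pics/w22a.png

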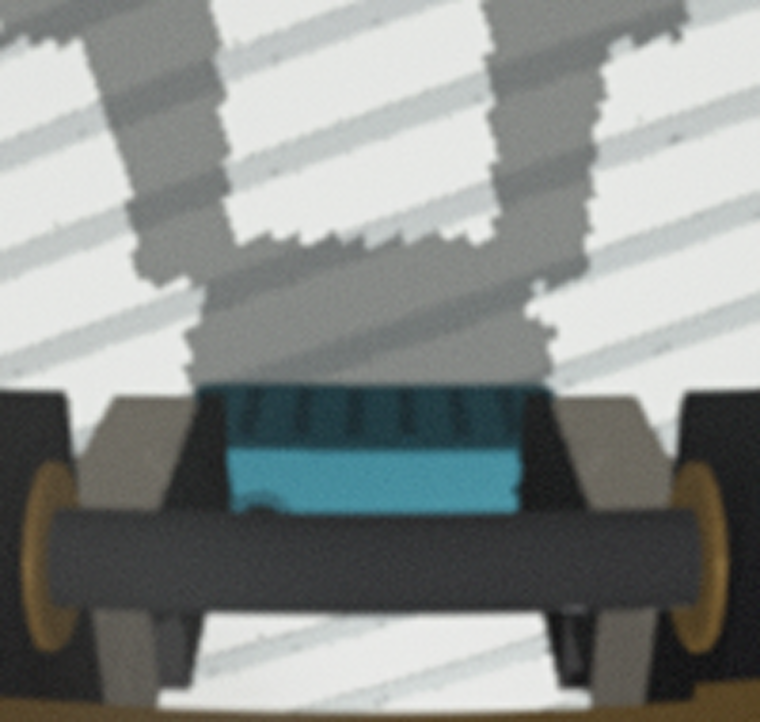

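View pics/s22a.png

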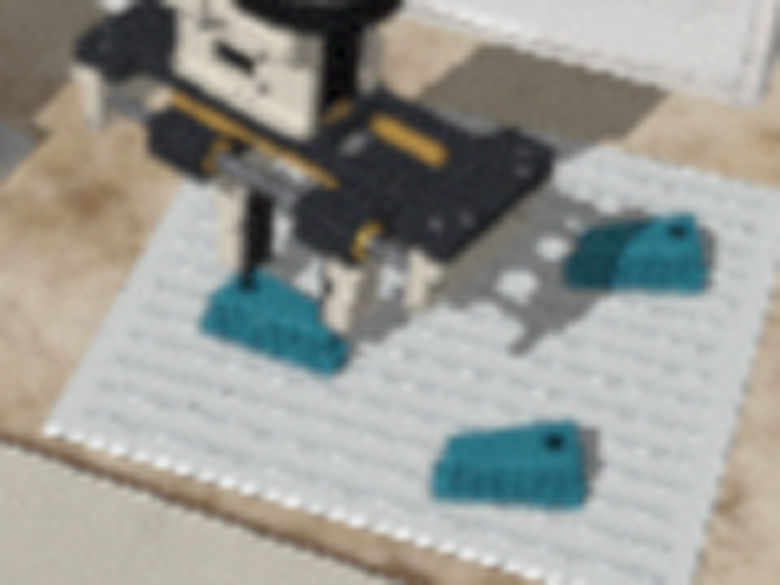

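```bash
python3 -m crank '[[-0.02,0,0,0,0,0,0.6],[-0.05,-0.03,0,0,0,0,1],[-0.077,-0.05,0.01,0,0,0,1],[-0.077,-0.05,0.01,0,0,0,1],[-0.077,-0.05,0.01,0,0,0,1]]'
python3 - <<'E'
from meas import *
meas('w23',.4325,-.2137,1.26,-.010,z=-.011,flip=True)
E
```

```text
t: 26.3
eef_pos: [0.3949, -0.2108, 0.0774]
ee_rot: [1.944, 1.57, 0.079]
force: [0.5, 0.0, -0.1]
width: 0.0818
cam-eef [0.0739 0.0021]
fit [ 0.4323 -0.2139  1.2716] 0.069
eef target [ 0.4425 -0.2148] -1.87
at [ 0.3948 -0.2107  0.077 ] F [ 0.7 -0.2 -0.3] w 0.085 | shift [ 0.088   0.0469 -0.0099] rot [ 0.005 -0.     0.   ]
```

View pics/w23o.png

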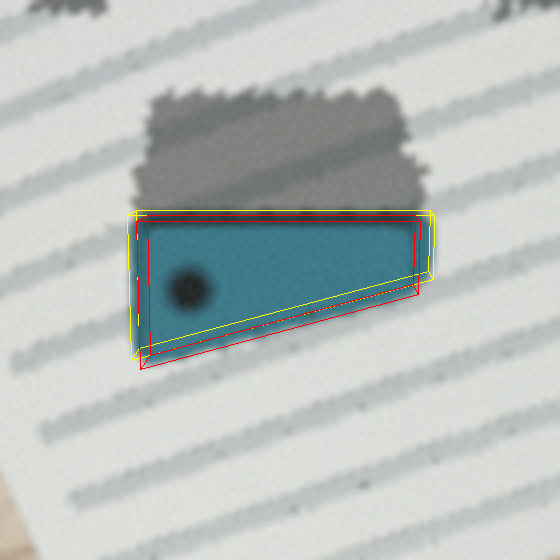

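```bash
python3 -m crank '[[0.02,0.045,-0.009,0.005,0,0,1],[0.05,0.0469,-0.01,0.005,0,0,1],[0.07,0.0469,-0.01,0.005,0,0,1],[0.079,0.0469,-0.01,0.005,0,0,1],[0.081,0.0469,-0.01,0.005,0,0,1]]'; python3 -m crank '[[0.002,0,0,0,0,0,1],[0.004,0,0,0,0,0,1],[0.004,0,0,0,0,0,1]]';  python3 - <<'E'
from h import *
go(*grip(.4323,-.2139,1.2716,-.010)-DW,-.011,1.2716-np.pi)
snap('scene','s24'); crop('s24',310,190,430,280,6.5,'s24a')
E
```

```text
t: 26.98
eef_pos: [0.4421, -0.2147, -0.0044]
ee_rot: [-1.287, 1.569, 3.126]
force: [0.4, -0.1, 0.8]
width: 0.0873
t: 27.35
eef_pos: [0.4426, -0.2148, -0.0072]
ee_rot: [1.783, 1.57, -0.087]
force: [0.2, -0.0, 0.1]
width: 0.088
at [ 0.4426 -0.2148 -0.0072] F [ 0.2 -0.   0.1] w 0.088 | shift [ 0.0038 -0.0001  0.0001] rot [ 0.    -0.    -0.001]
```

View pics/s24a.png

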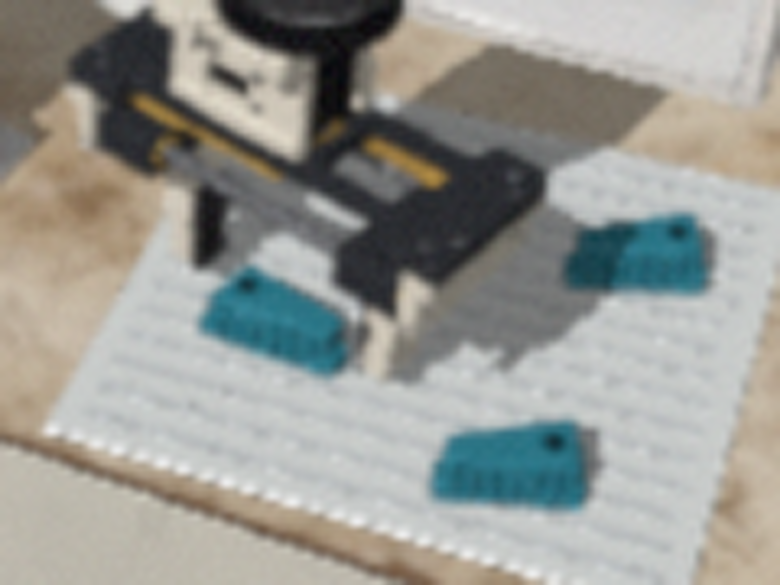

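```bash
python3 -m crank '[[0.0025,0,0,0,0,0,1],[0.0025,0,0,0,0,0,0.8],[0.0025,0,0,0,0,0,0.4],[0.0025,0,0,0,0,0,0.4],[0.0025,0,0,0,0,0,0.4],[0.0025,0,0,0,0,0,0.4]]' 20;  python3 -m crank '[[-0.004,0,0,0,0,0,0.4],[-0.01,0,0,0,0,0,0.4]]'
python3 - <<'E'
from h import *
go(*cas(0,-.0222+.005),.08,CA-np.pi)
E
```

```text
t: 28.15
eef_pos: [0.4424, -0.2148, -0.01]
ee_rot: [1.478, 1.571, -0.391]
force: [0.3, -1.1, -0.1]
width: 0.054
t: 28.4
eef_pos: [0.4423, -0.2148, 0.0002]
ee_rot: [-1.318, 1.57, 3.096]
force: [-0.3, -0.0, 0.2]
width: 0.0538
at [ 4.423e-01 -2.148e-01  2.000e-04] F [-0.3 -0.   0.2] w 0.0538 | shift [-0.0798 -0.041  -0.2717] rot [1.387 0.    0.   ]
```

```bash
python3 -m crank '[[-0.04,0,0,0,0,0,0.4],[-0.07,-0.002,-0.03,0.1,0,0,0.4],[-0.075,-0.006,-0.062,0.27,0,0,0.4],[-0.075,-0.01,-0.095,0.44,0,0,0.4],[-0.075,-0.015,-0.13,0.62,0,0,0.4],[-0.075,-0.021,-0.165,0.8,0,0,0.4],[-0.075,-0.028,-0.2,0.98,0,0,0.4],[-0.075,-0.035,-0.235,1.16,0,0,0.4],[-0.075,-0.041,-0.265,1.3,0,0,0.4],[-0.075,-0.041,-0.2717,1.387,0,0,0.4]]'; python3 -m crank '[[0,0,0,0,0,0,0.4],[0.03,0,0,0,0,0,0.4],[0.055,0,0,0,0,0,0.4],[0.055,0,0,0,0,0,0.4],[0.055,0,0,0,0,0,0.4]]'
python3 - <<'E'
from dr import *
snap('wrist','w25'); drawbay('w25',[0],(220,150,420,320),3.8,'w25a'); go(*cas(0,-.0172),-.0065,CA-np.pi)
E
```

```text
t: 29.65
eef_pos: [0.4836, 0.0587, 0.0755]
ee_rot: [-2.55, 1.57, 0.475]
force: [0.1, 0.7, -0.8]
width: 0.0539
t: 30.28
eef_pos: [0.4837, 0.0568, 0.0208]
ee_rot: [-2.923, 1.57, 0.104]
force: [0.9, -0.6, -0.5]
width: 0.0536
at [0.4839 0.057  0.021 ] F [-0.   0.   0.1] w 0.0539 | shift [0.0275 0.0002 0.0008] rot [ 0.    -0.001  0.001]
```

View pics/w25a.png

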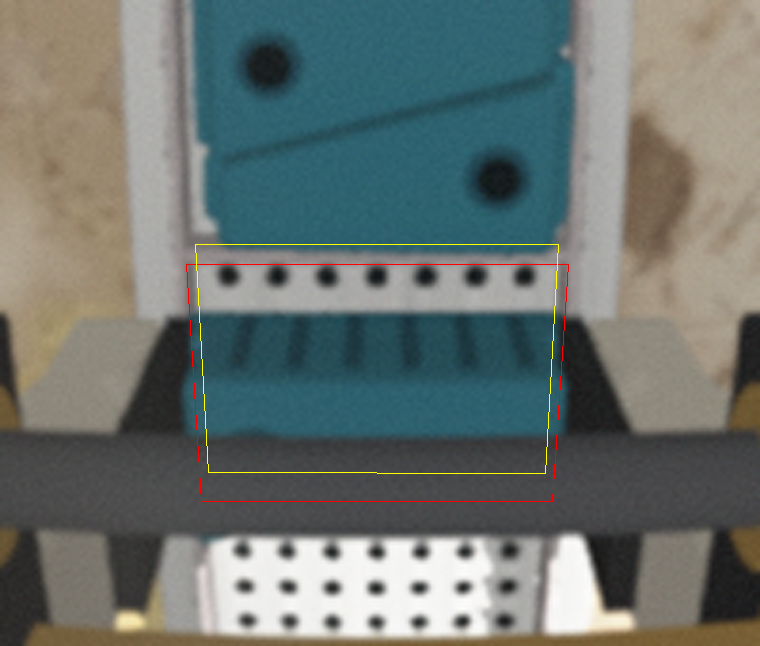

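```bash
python3 -m crank '[[0.012,0.0002,0.0005,0,0,0,0.4],[0.021,0.0002,0.0005,0,0,0,0.4],[0.025,0.0002,0.0005,0,0,0,0.4],[0.027,0.0002,0.0005,0,0,0,0.4],[0.0277,0.0002,0.0005,0,0,0,0.4]]'
python3 - <<'E'
from dr import *
snap('wrist','w26'); drawbay('w26',[],(220,150,420,320),3.8,'w26a'); go(*cas(0,-.0172),-.0065,CA-np.pi)
E
```

```text
t: 30.95
eef_pos: [0.4824, 0.0566, -0.0071]
ee_rot: [0.835, 1.57, -2.421]
force: [-6.8, 0.3, 18.2]
width: 0.0538
at [ 0.4824  0.0567 -0.0071] F [-4.3  0.   9.4] w 0.0536 | shift [-0.0006 -0.0003 -0.0007] rot [ 0.     0.    -0.001]
```

View pics/w26a.png

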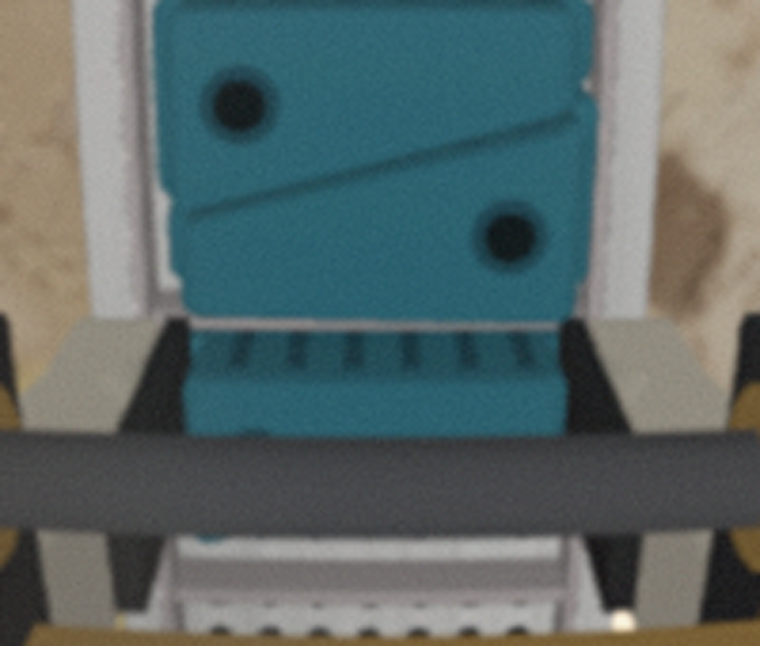

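```bash
python3 -m crank '[[-0.0005,0,0,0,0,0,0.72],[-0.0005,0,0,0,0,0,0.75],[-0.0005,0,0,0,0,0,0.75],[-0.03,0,0,0,0,0,0.8],[-0.07,0,0,0,0,0,1],[-0.085,0,0,0,0,0,1],[-0.085,0,0,0,0,0,1]]'
python3 - <<'E'
from dr import *
snap('wrist','w27'); drawbay('w27',[0],(220,150,420,320),3.8,'w27a'); go(.48,-.36,.07,-1.22)
E
```

```text
t: 31.88
eef_pos: [0.4835, 0.0573, 0.0784]
ee_rot: [-2.535, 1.568, 0.492]
force: [-0.4, 1.6, -0.3]
width: 0.0867
at [0.4827 0.0569 0.0773] F [-1.3 -0.3 -0.9] w 0.0873 | shift [ 0.007   0.4145 -0.0452] rot [-2.037e+00 -1.000e-03 -0.000e+00]
```

View pics/w27a.png

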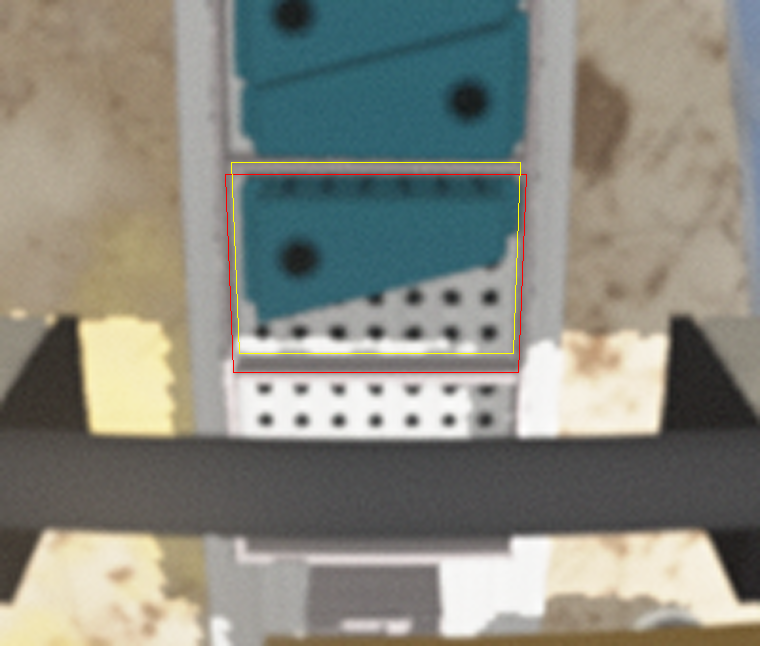

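```bash
python3 -m crank '[[0,0.035,-0.004,-0.18,0,0,1],[0,0.07,-0.008,-0.36,0,0,1],[0,0.105,-0.012,-0.54,0,0,1],[0,0.14,-0.016,-0.72,0,0,1],[0,0.175,-0.02,-0.9,0,0,1],[0,0.21,-0.024,-1.08,0,0,1],[0,0.245,-0.028,-1.26,0,0,1],[0,0.28,-0.032,-1.44,0,0,1],[0.003,0.32,-0.036,-1.62,0,0,1],[0.007,0.36,-0.04,-1.8,0,0,1]]'
python3 - <<'E'
from h import *
go(.48,-.36,.07,-1.22)
E
```

```text
t: 33.17
eef_pos: [0.4803, -0.3064, 0.0686]
ee_rot: [-1.993, 1.569, 2.839]
force: [0.3, 0.1, -0.3]
width: 0.0872
at [ 0.4803 -0.3064  0.0686] F [ 0.3  0.1 -0.3] w 0.0872 | shift [-0.0014 -0.0067  0.0531] rot [-0.231 -0.001  0.002]
```

```bash
python3 -m crank '[[0,-0.005,0.025,-0.12,0,0,1],[0,-0.006,0.04,-0.22,0,0,1],[0,-0.006,0.04,-0.23,0,0,1],[0,-0.006,0.04,-0.23,0,0,1],[0,-0.006,0.04,-0.23,0,0,1]]'
python3 - <<'E'
from meas import *
meas('w28',.548,-.341,-1.22,-.010,z=-.010)
E
```

```text
t: 33.8
eef_pos: [0.4796, -0.3451, 0.07]
ee_rot: [-2.335, 1.57, 2.721]
force: [0.4, 0.1, 0.3]
width: 0.0878
cam-eef [0.0728 0.0014]
fit [ 0.5482 -0.3401 -1.1942] 0.057
eef target [ 0.5396 -0.3418] -1.194
at [ 0.4798 -0.3452  0.0702] F [-0.4  1.  -0. ] w 0.0877 | shift [0.0802 0.0575 0.017 ] rot [-0.032 -0.     0.   ]
```

View pics/w28o.png

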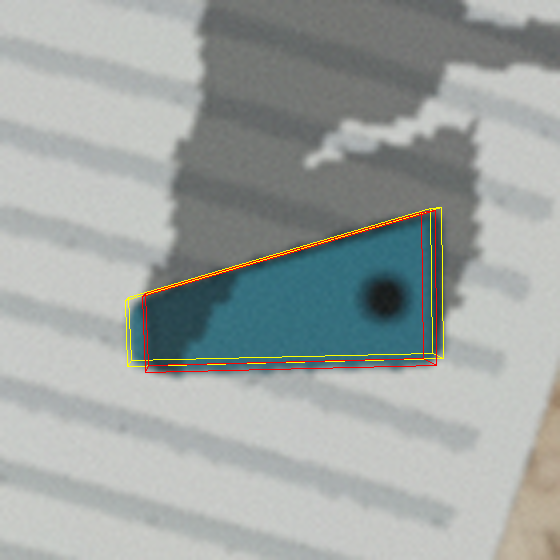

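View pics/w28.png

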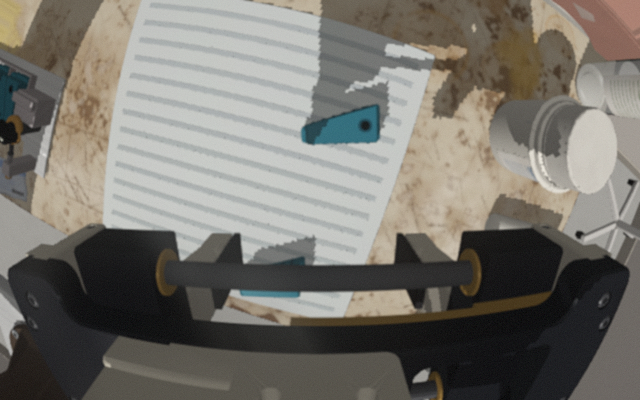

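```bash
python3 -m crank '[[0.02,0.05,0.015,-0.032,0,0,1],[0.05,0.0575,0.017,-0.032,0,0,1],[0.07,0.0575,0.017,-0.032,0,0,1],[0.078,0.0575,0.017,-0.032,0,0,1],[0.08,0.0575,0.017,-0.032,0,0,1],[0.08,0.0575,0.017,-0.032,0,0,0.8],[0.08,0.0575,0.017,-0.032,0,0,0.4],[0.08,0.0575,0.017,-0.032,0,0,0.4],[0.08,0.0575,0.017,-0.032,0,0,0.4],[0.08,0.0575,0.017,-0.032,0,0,0.4]]' 20;   python3 - <<'E'
from h import *
go(*grip(.5482,-.3401,-1.194,-.010)-DW,-.010,-1.194)
go(*cas(0,.0172),.075,CA-np.pi)
E
```

```text
t: 35.1
eef_pos: [0.5397, -0.3425, -0.0093]
ee_rot: [0.701, 1.57, -0.494]
force: [-0.2, -0.2, 3.1]
width: 0.0534
at [ 0.5397 -0.3425 -0.0093] F [-0.2 -0.2  3.1] w 0.0534 | shift [ 0.0007  0.0002 -0.0007] rot [-0.001  0.    -0.   ]
at [ 0.5397 -0.3425 -0.0093] F [-0.2 -0.2  3.1] w 0.0534 | shift [-0.0845  0.1104 -0.4226] rot [ 2.062e+00 -0.000e+00 -1.000e-03]
```

```bash
python3 -m crank '[[-0.02,0,0,0,0,0,0.4],[-0.05,0,-0.01,0,0,0,0.4],[-0.0845,0.01,-0.045,0.17,0,0,0.4],[-0.0845,0.021,-0.085,0.34,0,0,0.4],[-0.0845,0.032,-0.125,0.51,0,0,0.4],[-0.0845,0.043,-0.165,0.68,0,0,0.4],[-0.0845,0.054,-0.205,0.86,0,0,0.4],[-0.0845,0.065,-0.245,1.04,0,0,0.4],[-0.0845,0.076,-0.29,1.22,0,0,0.4],[-0.0845,0.087,-0.335,1.4,0,0,0.4]]';  python3 - <<'E'
from h import *
go(*cas(0,.0172),.075,CA-np.pi)
E
```

```text
t: 36.35
eef_pos: [0.4972, 0.0017, 0.0748]
ee_rot: [3.086, 1.571, 0.489]
force: [0.8, -0.5, -0.7]
width: 0.0537
at [0.4972 0.0017 0.0748] F [ 0.8 -0.5 -0.7] w 0.0537 | shift [-0.0001 -0.0817 -0.0376] rot [ 0.659 -0.     0.   ]
```

```bash
python3 -m crank '[[0,-0.025,-0.012,0.18,0,0,0.4],[0,-0.05,-0.024,0.36,0,0,0.4],[0,-0.07,-0.033,0.54,0,0,0.4],[0,-0.0817,-0.0376,0.659,0,0,0.4],[0.03,-0.0817,-0.0376,0.659,0,0,0.4],[0.052,-0.0817,-0.0376,0.659,0,0,0.4],[0.052,-0.0817,-0.0376,0.659,0,0,0.4],[0.052,-0.0817,-0.0376,0.659,0,0,0.4]]'
python3 - <<'E'
from dr import *
snap('wrist','w29'); drawbay('w29',[0],(220,150,420,320),3.8,'w29a'); go(*cas(0,.0172),-.006,CA-np.pi)
E
```

```text
t: 37.35
eef_pos: [0.4874, 0.0898, 0.0235]
ee_rot: [-2.824, 1.57, 0.209]
force: [0.4, 0.2, 0.0]
width: 0.0537
at [0.4876 0.0899 0.0237] F [-0.2 -0.8  1. ] w 0.0534 | shift [ 0.0297 -0.0011  0.0007] rot [ 0.006 -0.001  0.001]
```

View pics/w29a.png

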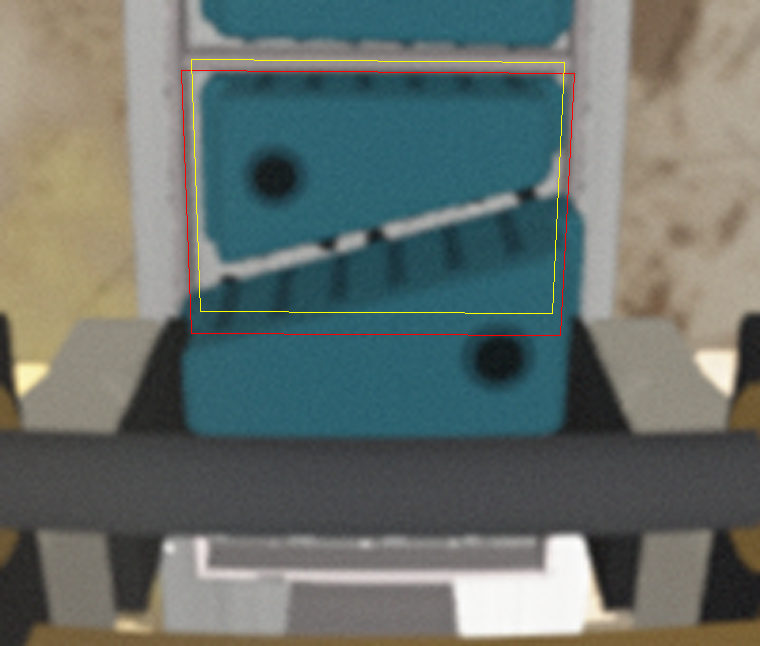

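```bash
python3 -m crank '[[0.012,-0.0009,0.0001,0.006,0,0,0.4],[0.022,-0.0009,0.0001,0.006,0,0,0.4],[0.027,-0.0009,0.0001,0.006,0,0,0.4],[0.029,-0.0009,0.0001,0.006,0,0,0.4],[0.0298,-0.0009,0.0001,0.006,0,0,0.4]]'
python3 - <<'E'
from dr import *
snap('wrist','w30'); drawbay('w30',[],(220,150,420,320),3.8,'w30a'); go(*cas(0,.0172),-.0065,CA-np.pi)
E
```

```text
t: 38.02
eef_pos: [0.4865, 0.0903, -0.0065]
ee_rot: [0.824, 1.57, -2.432]
force: [-7.1, 0.2, 18.3]
width: 0.0539
at [ 0.4865  0.0903 -0.0065] F [-4.2 -0.4  8.8] w 0.0536 | shift [ 0.     -0.0009 -0.0005] rot [ 0.     0.001 -0.001]
```

View pics/w30a.png

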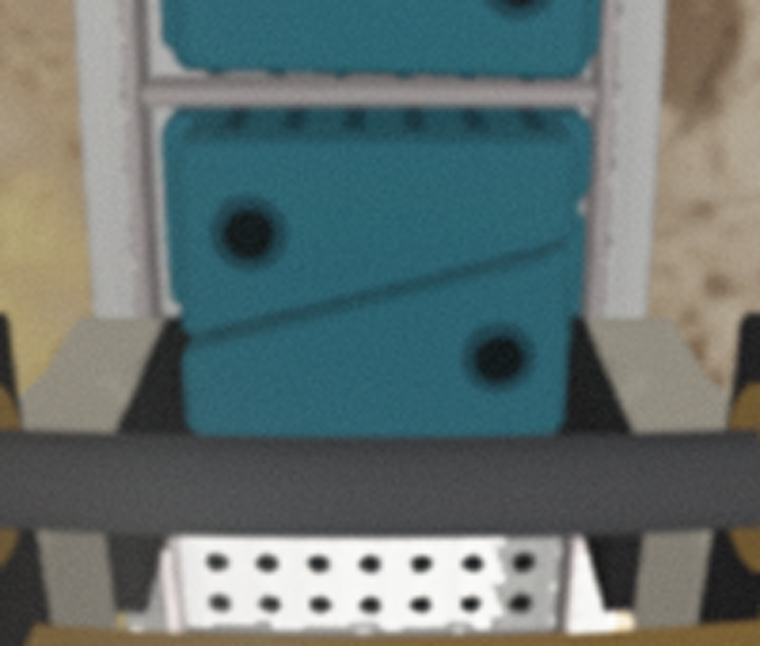

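```bash
python3 -m crank '[[-0.0005,0,0,0,0,0,0.72],[-0.0005,0,0,0,0,0,0.75],[-0.0005,0,0,0,0,0,0.75],[-0.03,0,0,0,0,0,0.8],[-0.07,0,0,0,0,0,1],[-0.08,0,0,0,0,0,1],[-0.08,0,0,0,0,0,1]]'
python3 - <<'E'
from dr import *
snap('wrist','w31'); drawbay('w31',[0],(220,150,420,320),3.8,'w31a'); go(.345,-.35,.07,-1.30)
E
```

```text
t: 38.95
eef_pos: [0.4872, 0.0908, 0.0734]
ee_rot: [-2.351, 1.569, 0.675]
force: [-0.4, 0.4, -0.5]
width: 0.0868
at [0.4865 0.0904 0.0725] F [-0.2  0.  -0.7] w 0.0876 | shift [0.0025 0.4538 0.09  ] rot [-1.957  0.     0.   ]
```

View pics/w31a.png

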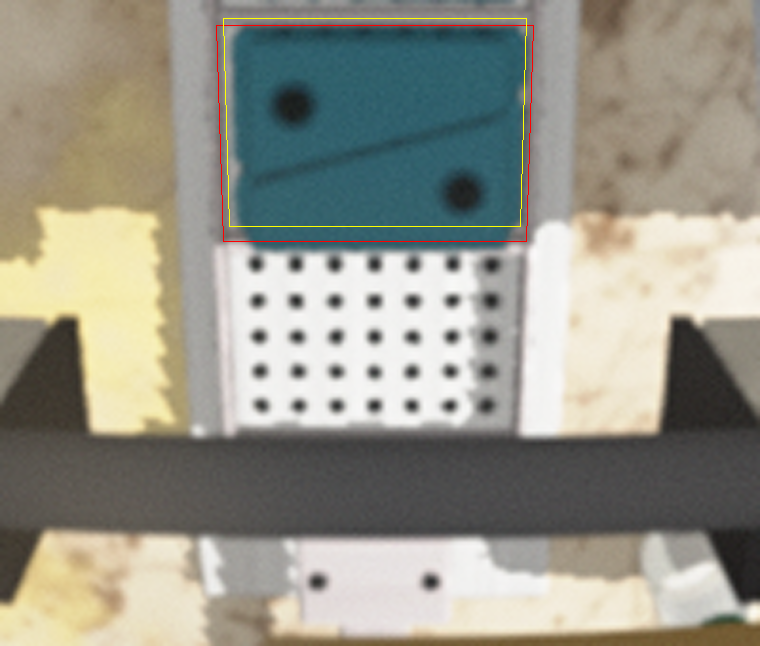

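```bash
python3 -m crank '[[0,0.035,0.007,-0.15,0,0,1],[0,0.075,0.015,-0.32,0,0,1],[0,0.115,0.023,-0.49,0,0,1],[0,0.155,0.031,-0.66,0,0,1],[0,0.195,0.039,-0.83,0,0,1],[0,0.235,0.047,-1.0,0,0,1],[0,0.275,0.055,-1.17,0,0,1],[0,0.315,0.063,-1.34,0,0,1],[0,0.355,0.071,-1.51,0,0,1],[0,0.395,0.079,-1.68,0,0,1]]'
python3 - <<'E'
from h import *
print(get_state()['q']); go(.345,-.35,.07,-1.30)
E
```

```text
t: 40.25
eef_pos: [0.3618, -0.2937, 0.0716]
ee_rot: [-1.91, 1.568, 2.803]
force: [0.8, -0.6, -0.6]
width: 0.0878
[-2.57973549e-01  1.45110825e-01 -6.06379097e-01 -2.65468229e-04
 -8.21699702e-01  1.82894612e+00]
at [ 0.3618 -0.2937  0.0716] F [ 0.8 -0.6 -0.6] w 0.0878 | shift [ 0.0016 -0.0168  0.0563] rot [-0.271 -0.001  0.002]
```

```bash
python3 -m crank '[[0,-0.008,0.028,-0.14,0,0,1],[0.001,-0.0168,0.054,-0.271,0,0,1],[0.001,-0.0168,0.054,-0.271,0,0,1],[0.001,-0.0168,0.054,-0.271,0,0,1],[0.001,-0.0168,0.054,-0.271,0,0,1]]'
python3 - <<'E'
from meas import *
meas('w32',.402,-.3295,-1.30,-.010,z=-.0098)
E
```

```text
t: 40.88
eef_pos: [0.346, -0.3461, 0.0716]
ee_rot: [-2.367, 1.57, 2.61]
force: [-0.3, 0.2, 0.7]
width: 0.0879
cam-eef [0.0729 0.0016]
fit [ 0.403  -0.3284 -1.2091] 0.057
eef target [ 0.3944 -0.3299] -1.209
at [ 0.3462 -0.3461  0.0717] F [-0.3 -0.6 -0.3] w 0.0876 | shift [ 0.0815  0.0507 -0.0029] rot [-0.096 -0.     0.   ]
```

View pics/w32o.png

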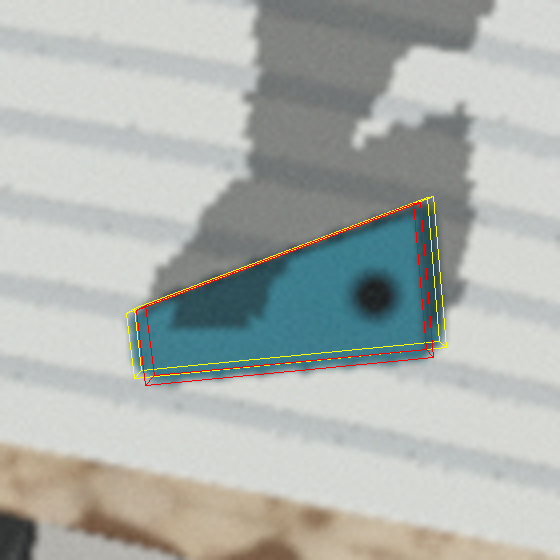

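View pics/w32.png

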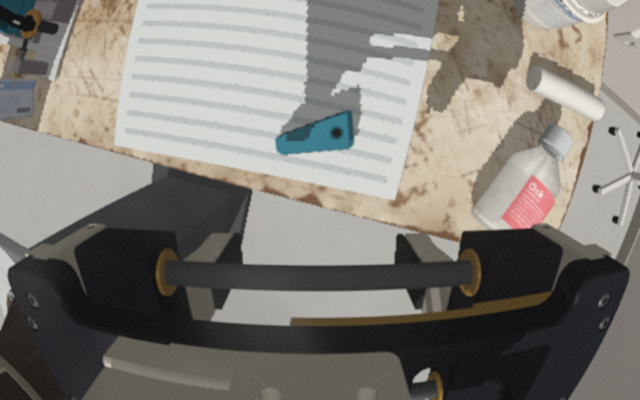

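```bash
python3 -m crank '[[0.02,0.045,-0.002,-0.08,0,0,1],[0.05,0.0507,-0.003,-0.096,0,0,1],[0.07,0.0507,-0.003,-0.096,0,0,1],[0.08,0.0507,-0.003,-0.096,0,0,1],[0.0815,0.0507,-0.003,-0.096,0,0,1],[0.0815,0.0507,-0.003,-0.096,0,0,0.8],[0.0815,0.0507,-0.003,-0.096,0,0,0.4],[0.0815,0.0507,-0.003,-0.096,0,0,0.4],[0.0815,0.0507,-0.003,-0.096,0,0,0.4],[0.0815,0.0507,-0.003,-0.096,0,0,0.4]]' 20;   python3 - <<'E'
from h import *
go(*grip(.403,-.3284,-1.209,-.010)-DW,-.010,-1.209)
go(*cas(0,.0505+.0115),.075,CA-np.pi)
E
```

```text
t: 42.18
eef_pos: [0.3943, -0.3307, -0.0092]
ee_rot: [0.618, 1.57, -0.591]
force: [0.2, 1.2, 3.6]
width: 0.0537
at [ 0.3943 -0.3307 -0.0092] F [0.2 1.2 3.6] w 0.0537 | shift [ 0.0008  0.0003 -0.0007] rot [-0.  0. -0.]
at [ 0.3943 -0.3307 -0.0092] F [0.2 1.2 3.6] w 0.0537 | shift [-0.0843  0.2565 -0.4015] rot [ 2.047 -0.    -0.   ]
```

```bash
python3 -m crank '[[-0.02,0,0,0,0,0,0.4],[-0.05,0.01,-0.015,0,0,0,0.4],[-0.0843,0.033,-0.05,0.16,0,0,0.4],[-0.0843,0.058,-0.09,0.33,0,0,0.4],[-0.0843,0.083,-0.13,0.5,0,0,0.4],[-0.0843,0.108,-0.17,0.68,0,0,0.4],[-0.0843,0.134,-0.21,0.86,0,0,0.4],[-0.0843,0.16,-0.25,1.04,0,0,0.4],[-0.0843,0.185,-0.29,1.22,0,0,0.4],[-0.0843,0.21,-0.33,1.4,0,0,0.4]]';  python3 - <<'E'
from h import *
go(*cas(0,.0505+.0115),.075,CA-np.pi)
E
```

```text
t: 43.42
eef_pos: [0.4739, 0.0534, 0.0749]
ee_rot: [3.116, 1.571, 0.526]
force: [1.3, -0.0, -0.3]
width: 0.0536
at [0.4739 0.0534 0.0749] F [ 1.3 -0.  -0.3] w 0.0536 | shift [-0.0001 -0.0604 -0.0587] rot [ 0.666 -0.     0.   ]
```

```bash
python3 -m crank '[[0,-0.02,-0.02,0.18,0,0,0.4],[0,-0.04,-0.04,0.36,0,0,0.4],[0,-0.058,-0.057,0.54,0,0,0.4],[0,-0.0604,-0.0587,0.666,0,0,0.4],[0.03,-0.0604,-0.0587,0.666,0,0,0.4],[0.052,-0.0604,-0.0587,0.666,0,0,0.4],[0.052,-0.0604,-0.0587,0.666,0,0,0.4],[0.052,-0.0604,-0.0587,0.666,0,0,0.4]]'
python3 - <<'E'
from dr import *
snap('wrist','w33'); drawbay('w33',[.0505],(220,150,420,320),3.8,'w33a'); go(*cas(0,.0505+.0115),-.006,CA-np.pi)
E
```

```text
t: 44.42
eef_pos: [0.4922, 0.1343, 0.0234]
ee_rot: [-2.78, 1.57, 0.253]
force: [-0.9, -0.1, -0.5]
width: 0.0536
at [0.4924 0.1345 0.0237] F [-0.   0.5 -0.3] w 0.0533 | shift [ 0.0297 -0.001   0.0003] rot [ 0.006 -0.001  0.001]
```

View pics/w33a.png

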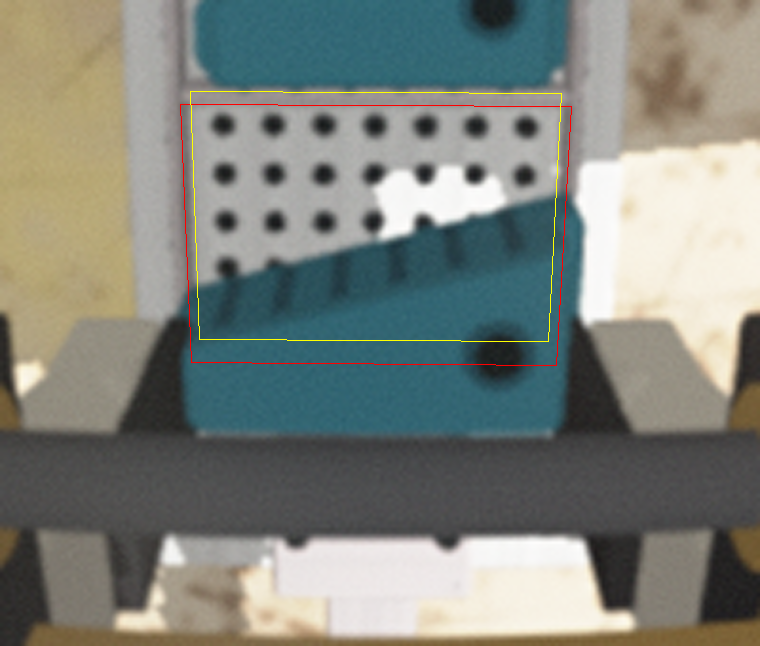

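```bash
python3 -m crank '[[0.012,-0.0005,-0.0004,0.006,0,0,0.4],[0.022,-0.0005,-0.0004,0.006,0,0,0.4],[0.027,-0.0005,-0.0004,0.006,0,0,0.4],[0.0295,-0.0005,-0.0004,0.006,0,0,0.4],[0.0295,-0.0005,-0.0004,0.006,0,0,0.4]]'; python3 -m crank '[[-0.0003,0,0,0,0,0,0.72],[-0.0003,0,0,0,0,0,0.75],[-0.0003,0,0,0,0,0,0.75],[-0.03,0,0,0,0,0,0.8],[-0.07,0,0,0,0,0,1],[-0.1,-0.02,0,0,0,0,1],[-0.1,-0.04,0,0,0,0,1],[-0.1,-0.04,0,0,0,0,1]]'
python3 - <<'E'
from dr import *
snap('wrist','w34'); drawbay('w34',[0.0505,0,-.0505],(200,60,440,320),3,'w34a'); s=get_state(); print(s['eef_pos'])
E
```

```text
t: 45.1
eef_pos: [0.4917, 0.1343, -0.0063]
ee_rot: [0.828, 1.57, -2.428]
force: [-3.0, -0.8, 9.2]
width: 0.0539
t: 46.1
eef_pos: [0.4967, 0.1753, 0.0929]
ee_rot: [-1.094, 1.571, 1.934]
force: [0.6, -0.7, -0.5]
width: 0.0875
[0.49613796 0.17446816 0.09236543]
```

View pics/w34a.png

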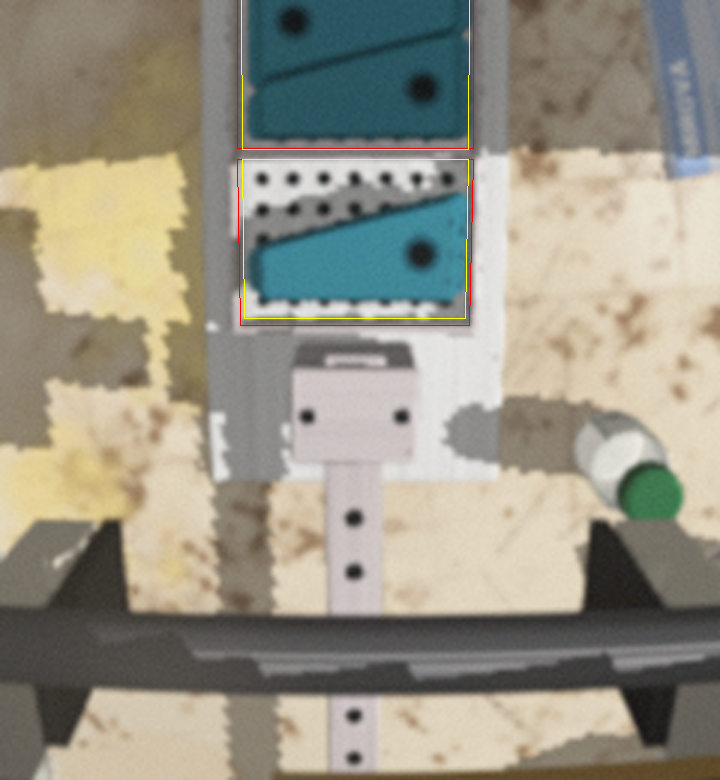

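```bash
python3 - <<'E'
from h import *
go(*cas(0,.38),.092,CA-np.pi)
E
python3 -m crank '[[0,-0.03,0,0,0,0,1],[0,-0.08,0,0,0,0,1],[0,-0.13,0,0,0,0,0.8],[0,-0.18,0,0,0,0,0.6],[0,-0.23,0,0,0,0,0.5],[0,-0.265,0,0,0,0,0.5],[0,-0.265,0,0,0,0,0.5],[0,-0.265,0,0,0,0,0.5],[0,-0.265,0,0,0,0,0.5]]'
python3 - <<'E'
from dr import *
snap('wrist','w35'); go(*cas(0,.38),.092,CA-np.pi)
E
```

```text
at [0.4961 0.1745 0.0924] F [-0.1  0.2 -0.1] w 0.0873 | shift [ 1.000e-04 -2.789e-01 -8.000e-04] rot [ 0.001  0.001 -0.001]
t: 47.28
eef_pos: [0.5269, 0.4363, 0.0929]
ee_rot: [0.982, 1.57, -2.275]
force: [0.5, -1.2, 0.0]
width: 0.0438
at [0.527  0.4365 0.0932] F [-0.1  0.2 -0.1] w 0.0435 | shift [ 0.0012 -0.0151  0.0002] rot [-0.001  0.    -0.   ]
```

View pics/w35.png

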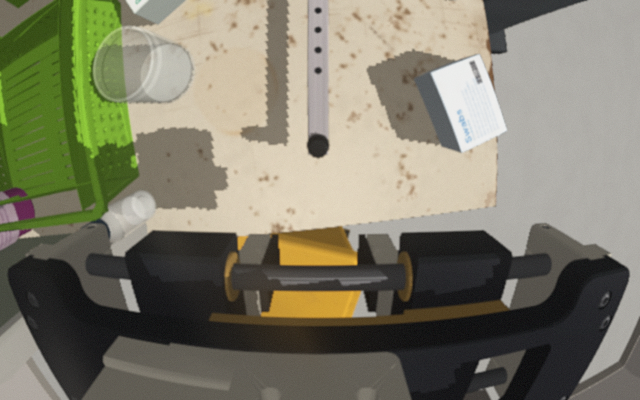

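Run:
```python
from h import *
crop('w35',290,110,350,170,8,'w35a')
f=load('w35')
for v in (143,145,147):
    q=onz(f,318,v,.065,True)[:2]-DW-C; print(v,'local',q@[np.cos(CA),np.sin(CA)],q@[-np.sin(CA),np.cos(CA)])
```

```text
143 local -6.094205180021027e-05 0.3110484858365616
145 local -5.9932936043141714e-05 0.31244575879421976
147 local -5.8920866639325514e-05 0.31384482940066233
```

View pics/w35a.png

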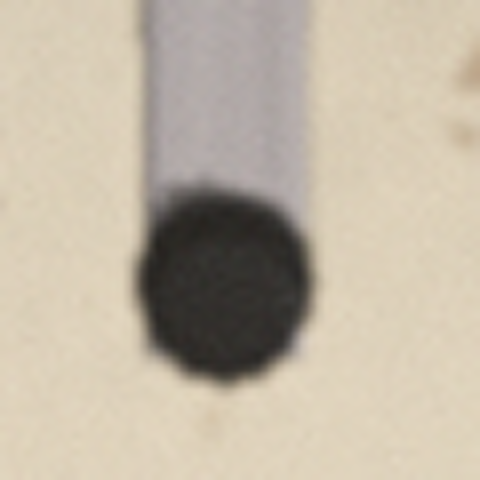

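```bash
python3 - <<'E'
from h import *
go(*cas(0,.3135),.019,CA-np.pi)
E
python3 -m crank '[[0.005,0.03,0,0,0,0,0.5],[0.015,0.0515,0,0,0,0,0.5],[0.05,0.0515,0,0,0,0,0.5],[0.07,0.0515,0,0,0,0,0.5],[0.074,0.0515,0,0,0,0,0.5],[0.074,0.0515,0,0,0,0,0.3],[0.074,0.0515,0,0,0,0,0],[0.074,0.0515,0,0,0,0,0],[0.074,0.0515,0,0,0,0,0],[0.074,0.0515,0,0,0,0,0]]' 20
python3 - <<'E'
from h import *
snap('wrist','w36'); go(*cas(0,.124),.019,CA-np.pi)
E
```

```text
at [0.527  0.4365 0.0932] F [-0.1  0.2 -0.1] w 0.0435 | shift [0.0743 0.0513 0.0001] rot [-0.001  0.    -0.   ]
t: 48.58
eef_pos: [0.5216, 0.3868, 0.0199]
ee_rot: [-2.352, 1.57, 0.675]
force: [1.4, -0.1, 3.1]
width: 0.0133
at [0.5215 0.3867 0.0198] F [-0.2  0.1  2.9] w 0.0127 | shift [0.0007 0.1908 0.0005] rot [ 0.001 -0.001  0.001]
```

View pics/w36.png

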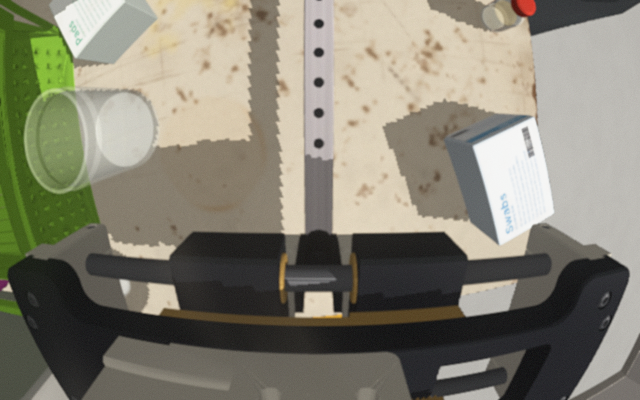

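```bash
python3 -m crank '[[-0.0005,0.01,0,0,0,0,0],[-0.0005,0.03,0,0,0,0,0],[-0.0005,0.05,0,0,0,0,0],[-0.0005,0.07,0,0,0,0,0],[-0.0005,0.09,0,0,0,0,0],[-0.0005,0.11,0,0,0,0,0],[-0.0005,0.13,0,0,0,0,0],[-0.0005,0.15,0,0,0,0,0],[-0.0005,0.15,0,0,0,0,0]]'
python3 - <<'E'
from h import *
snap('wrist','w37'); go(*cas(0,.124),.019,CA-np.pi)
E
```

```text
t: 49.75
eef_pos: [0.5038, 0.235, 0.0199]
ee_rot: [1.427, 1.57, -1.83]
force: [5.1, -1.2, 0.4]
width: 0.0131
at [0.5039 0.2354 0.0199] F [ 4.4 -1.7  1.7] w 0.0134 | shift [0.0009 0.0385 0.0002] rot [-0.001  0.    -0.001]
```

View pics/w37.png

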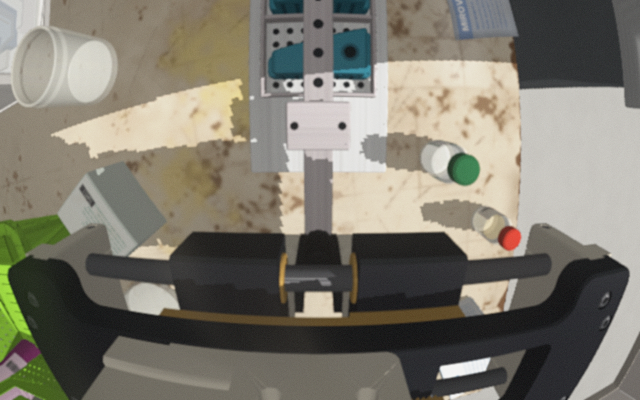

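```bash
python3 -m crank '[[0,0.015,-0.0005,0,0,0,0],[0,0.028,-0.0005,0,0,0,0],[0,0.036,-0.0005,0,0,0,0],[0,0.0385,-0.0005,0,0,0,0],[0,0.0385,-0.0005,0,0,0,0],[0,0.0385,-0.0005,0,0,0,0]]'
python3 - <<'E'
from h import *
go(*cas(0,.124),.019,CA-np.pi)
E
```

```text
t: 50.55
eef_pos: [0.4998, 0.1987, 0.0197]
ee_rot: [1.004, 1.57, -2.252]
force: [1.1, -1.8, 6.3]
width: 0.0133
at [0.4998 0.1987 0.0197] F [ 1.1 -1.8  6.3] w 0.0133 | shift [0.0007 0.0016 0.0003] rot [ 0.     0.001 -0.001]
```

```bash
python3 -m crank '[[0,0.002,0,0,0,0,0],[0,0.003,0,0,0,0,0],[0,0.003,0,0,0,0,0]]';python3 -m crank '[[0,0.002,0,0,0,0,0],[0,0.002,0,0,0,0,0],[0,0.002,0,0,0,0,0]]'
python3 - <<'E'
from h import *
go(*cas(0,.124),.019,CA-np.pi)
E
```

```text
t: 50.92
eef_pos: [0.4998, 0.1974, 0.0198]
ee_rot: [-1.734, 1.569, 1.294]
force: [-0.2, 5.0, 5.0]
width: 0.0135
t: 51.3
eef_pos: [0.4999, 0.1973, 0.0199]
ee_rot: [-1.842, 1.567, 1.186]
force: [-3.9, 12.5, 2.9]
width: 0.0135
at [0.4999 0.1973 0.0199] F [-3.9 12.5  2.9] w 0.0135 | shift [0.0009 0.0002 0.0006] rot [ 0.001 -0.001  0.004]
```

```bash
python3 -m crank '[[0,0,0,0,0,0,0.35],[0,0,0,0,0,0,0.5],[0,0,0,0,0,0,0.5],[-0.03,0,0,0,0,0,0.5],[-0.07,0,0,0,0,0,0.5]]'
python3 - <<'E'
from h import *
go(*cas(-.016,-.045),.08,CA-np.pi)
E
```

```text
t: 51.92
eef_pos: [0.4985, 0.193, 0.0893]
ee_rot: [0.816, 1.567, -2.44]
force: [0.8, 0.3, 0.4]
width: 0.0436
at [0.4985 0.193  0.0893] F [0.8 0.3 0.4] w 0.0436 | shift [0.0098 0.1647 0.0156] rot [-0.     0.003 -0.003]
```

```bash
python3 -m crank '[[0,0.04,0.004,0,0,0,0.5],[0,0.09,0.009,0,0,0,0.5],[0,0.14,0.014,0,0,0,0.5],[0,0.1647,0.0156,0,0,0,0.5],[0,0.1647,0.0156,0,0,0,0.5],[0,0.1647,0.0156,0,0,0,0.5]]'
python3 - <<'E'
from h import *
f=snap('wrist','w38'); go(*cas(-.016,-.1),.03,CA-np.pi)
crop('w38',230,80,430,240,3.9,'w38a')
p=[*(DW+cas(-.016,-.1)),.07]; print((proj(f,p,True)-[230,80])*3.9)
E
```

```text
t: 52.68
eef_pos: [0.4654, 0.0324, 0.0898]
ee_rot: [-2.91, 1.571, 0.117]
force: [1.0, -0.2, 1.3]
width: 0.0439
at [0.4655 0.0327 0.0898] F [-0.2  0.3 -0.3] w 0.0441 | shift [0.0598 0.0567 0.0013] rot [ 0. -0.  0.]
[349.94269166 233.84441562]
```

View pics/w38a.png

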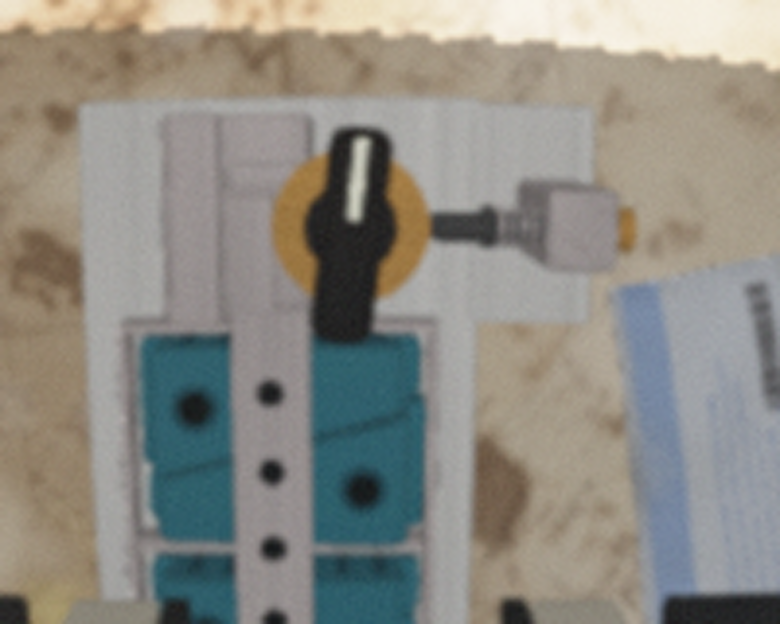

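View pics/w38.png

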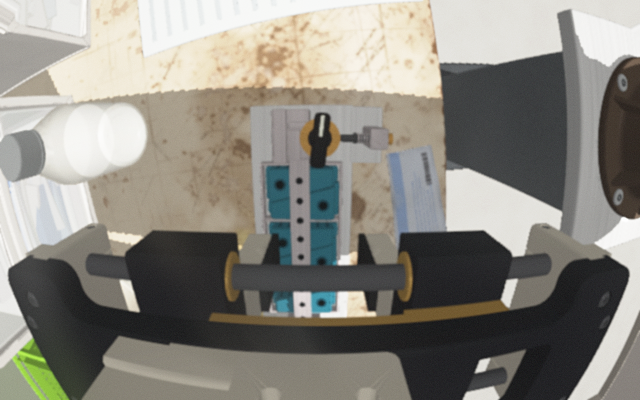

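```bash
python3 -m crank '[[0,0.04,0.001,0.05,0,0,0.5],[0,0.0567,0.0013,0.105,0,0,0.5],[0.03,0.0567,0.0013,0.105,0,0,0.5],[0.055,0.0567,0.0013,0.105,0,0,0.5],[0.061,0.0567,0.0013,0.105,0,0,0.5],[0.061,0.0567,0.0013,0.105,0,0,0.3],[0.061,0.0567,0.0013,0.105,0,0,0],[0.061,0.0567,0.0013,0.105,0,0,0],[0.061,0.0567,0.0013,0.105,0,0,0],[0.061,0.0567,0.0013,0.105,0,0,0]]' 15
python3 - <<'E'
from h import *
f=snap('wrist','w39'); go(*cas(-.016,-.1),.028,CA-np.pi-.105-1.47); print(get_state()['q'].round(2) if hasattr(get_state()['q'],'round') else get_state()['q'], get_state()['moment'])
crop('w39',230,150,410,320,4,'w39a')
E
```

```text
t: 53.98
eef_pos: [0.458, -0.0238, 0.0293]
ee_rot: [-2.735, 1.57, 0.187]
force: [-0.7, -0.4, 3.8]
width: 0.0109
at [ 0.4581 -0.0238  0.0293] F [-0.1 -0.2  4.8] w 0.0109 | shift [ 0.0013 -0.0002  0.0004] rot [ 1.47e+00 -1.00e-03  1.00e-03]
[ 0.38  0.19 -0.67  0.   -0.7  -0.6 ] [ 0.09573936 -0.07915652  0.02596523]
```

View pics/w39a.png

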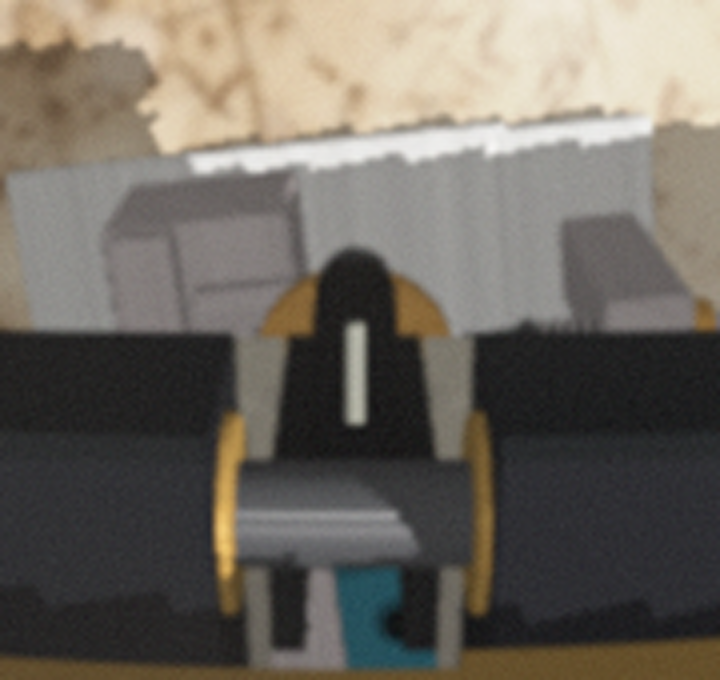

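```bash
python3 -m crank '[[-0.0005,0,0,0.1,0,0,0],[-0.0005,0,0,0.25,0,0,0],[-0.0005,0,0,0.41,0,0,0],[-0.0005,0,0,0.57,0,0,0],[-0.0005,0,0,0.73,0,0,0],[-0.0005,0,0,0.89,0,0,0],[-0.0005,0,0,1.05,0,0,0],[-0.0005,0,0,1.2,0,0,0],[-0.0005,0,0,1.3,0,0,0],[-0.0005,0,0,1.3,0,0,0]]'
python3 - <<'E'
from h import *
f=snap('wrist','w40'); go(*cas(-.016,-.1),.028,CA-np.pi-.07-1.5); print(get_state()['moment'])
E
```

```text
t: 55.28
eef_pos: [0.4577, -0.0234, 0.0294]
ee_rot: [-0.723, 1.57, 0.899]
force: [0.6, 4.6, 1.9]
width: 0.011
at [ 0.4577 -0.0234  0.0293] F [-1.1  4.8  1.3] w 0.0107 | shift [ 0.0013 -0.0001 -0.0001] rot [0.167 0.001 0.001]
[ 1.92231768e+00 -1.53975917e-03 -8.95934628e-02]
```

View pics/w40.png

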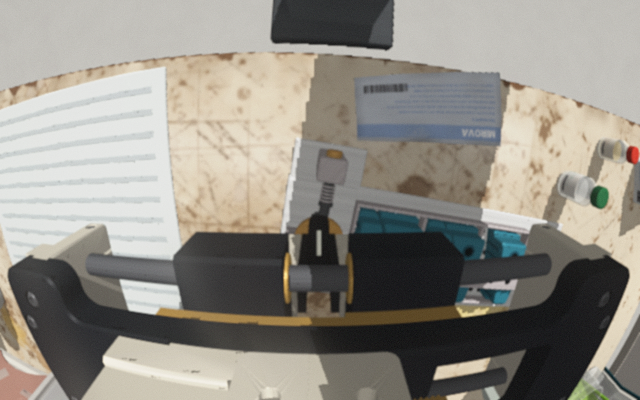

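```bash
python3 -m crank '[[0,0,0,0.06,0,0,0],[0,0,0,0.12,0,0,0],[0,0,0,0.165,0,0,0],[0,0,0,0.165,0,0,0],[0,0,0,0.165,0,0,0]]'
python3 - <<'E'
from h import *
f=snap('wrist','w41'); go(*cas(-.016,-.1),.028,CA-np.pi-.07-1.5); print(get_state()['moment'])
crop('w40',290,130,360,260,5,'c0');crop('w41',290,130,360,260,5,'c1')
cv2.imwrite('pics/w41c.png',np.hstack([cv2.imread('pics/c0.png'),cv2.imread('pics/c1.png')])[:600])
E
```

```text
t: 55.95
eef_pos: [0.4577, -0.0234, 0.0293]
ee_rot: [-0.6, 1.57, 0.86]
force: [-0.0, 5.5, 1.8]
width: 0.0108
at [ 0.4577 -0.0234  0.0293] F [-1.1  5.2  1.9] w 0.0109 | shift [ 0.0013 -0.0001 -0.0001] rot [0.003 0.001 0.   ]
[ 1.9142575   0.01756088 -0.06829552]
```

View pics/w41c.png

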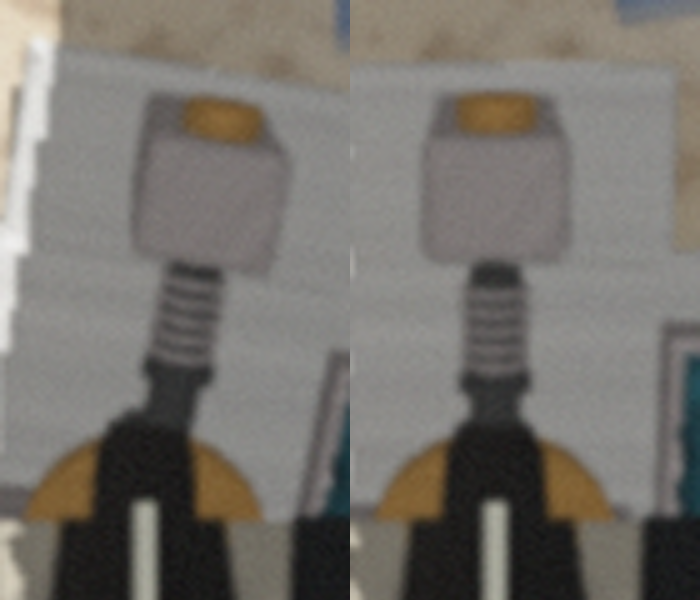

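```bash
python3 -m crank '[[0,0,0,0.03,0,0,0],[0,0,0,0.03,0,0,0],[0,0,0,0.03,0,0,0]]'
python3 - <<'E'
from h import *
f=snap('wrist','w42'); print(get_state()['moment'])
crop('w42',290,130,360,260,5,'c2')
cv2.imwrite('pics/w42c.png',np.hstack([cv2.imread('pics/c1.png'),cv2.imread('pics/c2.png')])[:600])
E
```

```text
t: 56.38
eef_pos: [0.4577, -0.0235, 0.0293]
ee_rot: [-0.635, 1.57, 0.794]
force: [-1.1, 5.7, 1.8]
width: 0.0108
[2.10501592 0.0899831  0.0567001 ]
```

View pics/w42c.png

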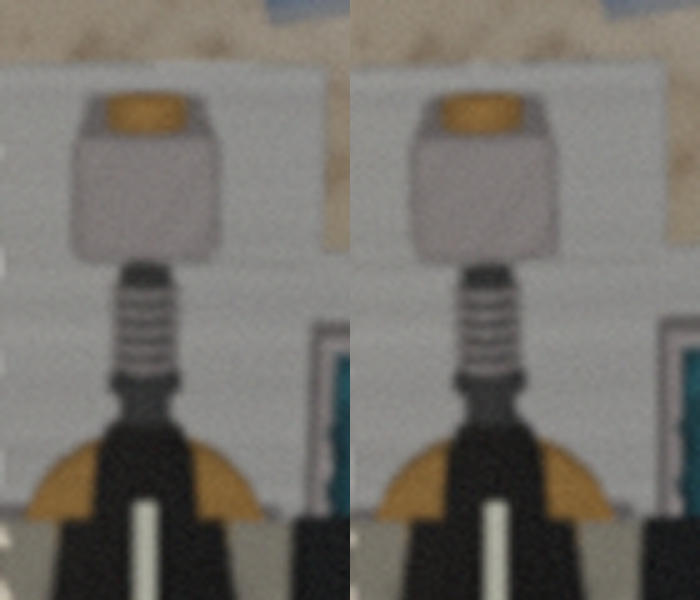

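```bash
python3 -m crank '[[0,0,0,-0.02,0,0,0],[0,0,0,-0.02,0,0,0.3],[0,0,0,-0.02,0,0,0.5],[0,0,0,-0.02,0,0,0.5],[-0.03,0,0,-0.02,0,0,0.5],[-0.062,0,0,-0.02,0,0,0.5],[-0.062,0,0,-0.02,0,0,0.5]]'
python3 - <<'E'
from h import *
go(.4655,.0327,.0898,CA-np.pi)
E
```

```text
t: 57.3
eef_pos: [0.4591, -0.0236, 0.0935]
ee_rot: [-1.19, 1.566, 0.258]
force: [-0.0, -0.8, -0.8]
width: 0.044
at [ 0.4591 -0.0236  0.0935] F [-0.  -0.8 -0.8] w 0.044 | shift [0.0038 0.0006 0.0566] rot [-1.579 -0.002  0.005]
```

```bash
python3 -m crank '[[0,0,0.006,-0.17,0,0,0.5],[0,0,0.013,-0.35,0,0,0.5],[0,0,0.02,-0.53,0,0,0.5],[0.001,0,0.027,-0.71,0,0,0.5],[0.002,0,0.034,-0.89,0,0,0.5],[0.0035,0,0.041,-1.07,0,0,0.5],[0.0035,0,0.048,-1.25,0,0,0.5],[0.0035,0,0.055,-1.43,0,0,0.5],[0.0035,0,0.0566,-1.579,0,0,0.5],[0.0035,0,0.0566,-1.579,0,0,0.5]]'; python3 -m crank '[[0,0,0,0,0,0,0.5],[0,0,0,0,0,0,0.5]]'
python3 - <<'E'
from h import *
f=snap('wrist','w43'); go(.4655,.0327,.0898,CA-np.pi)
crop('w43',230,80,430,240,3.9,'w43a')
E
```

```text
t: 58.55
eef_pos: [0.464, 0.0321, 0.0871]
ee_rot: [0.534, 1.57, -2.724]
force: [-0.3, -0.6, -0.6]
width: 0.0438
t: 58.8
eef_pos: [0.4643, 0.0321, 0.0876]
ee_rot: [0.558, 1.57, -2.701]
force: [0.2, 0.1, -0.0]
width: 0.0445
at [0.4643 0.0321 0.0877] F [-0.3 -0.2 -0.5] w 0.0437 | shift [-0.0021 -0.0007 -0.0011] rot [-0.002  0.    -0.   ]
```

View pics/w43a.png

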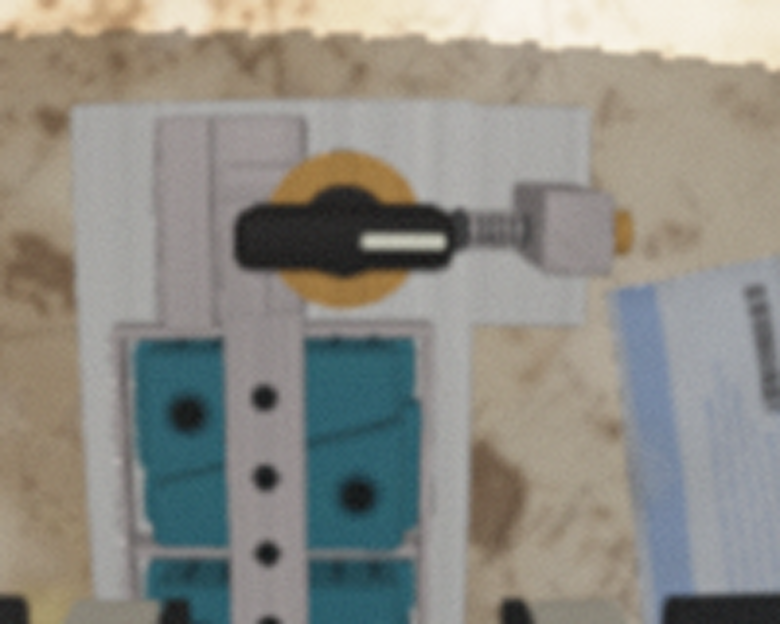

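```bash
python3 -m crank '[[-0.04,-0.04,0,0,0,0,0.5],[-0.08,-0.09,0,0,0,0,0.5],[-0.1,-0.13,0,0,0,0,0.5],[-0.1,-0.13,0,0,0,0,0.5],[-0.1,-0.13,0,0,0,0,0.5]]'
python3 - <<'E'
from h import *
f=snap('wrist','w44'); snap('scene','s44'); crop('s44',140,140,530,320,2,'s44a'); crop('w44',180,20,460,240,2.8,'w44a'); print(get_state()['force'],get_state()['t'])
E
```

```text
t: 59.48
eef_pos: [0.4788, 0.1611, 0.1872]
ee_rot: [0.502, 1.57, -2.756]
force: [-0.3, -1.1, 0.2]
width: 0.044
[-4.37049035e-05  1.88478186e-01 -3.17443133e-01] 59.575
```

View pics/w44a.png

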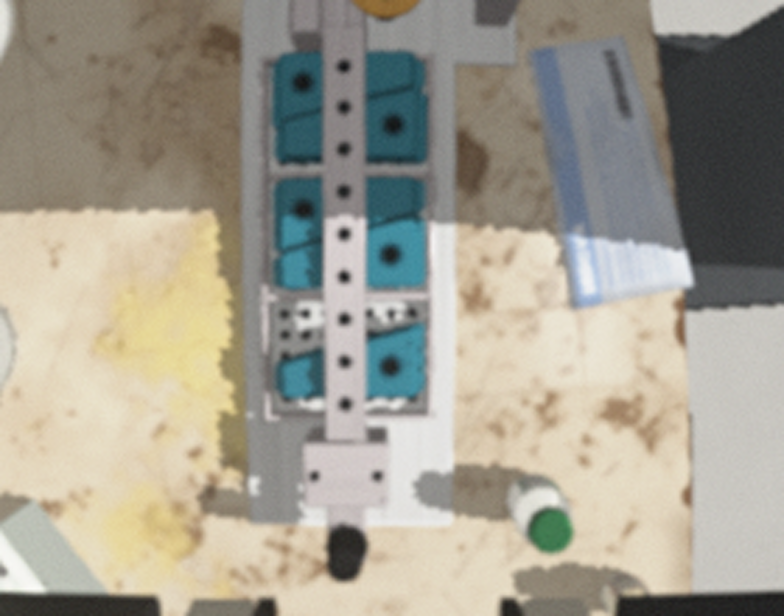

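View pics/s44a.png

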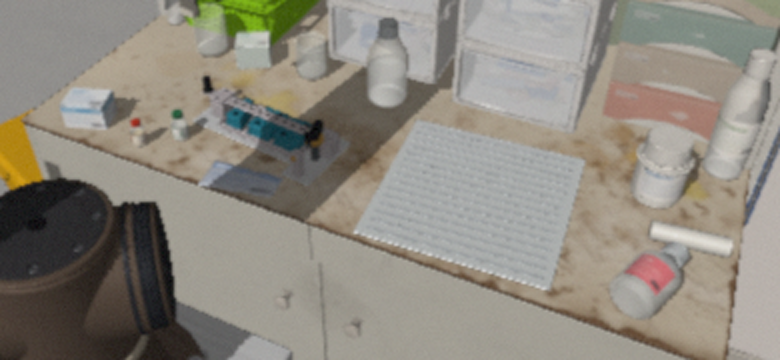

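```bash
python3 -c "
from station import job_done; print(job_done())"
```

```text
the job is handed in; nothing more can be done
None
```

The cassette is packed and locked, and I handed the job in at about 60 s of the 210 s allowed. I found five blocks on the mat, and the last scene picture shows the mat empty.

- **Blocks:** two lie head to tail in the right bay, two head to tail in the middle bay, and the odd one lies alone in the left bay. In the last wrist picture they look flat and level.
- **Bar:** I slid it to its stop, with the handle at cassette y ≈ 124 mm, the home position. It passed over the blocks without catching.
- **Cam:** I turned the knob clockwise until the wing lay along local x. The plunger moved in about 3.4 mm in the pictures, and the knob resisted a small further turn, so I take it as locked. I had no direct reading of the cam or plunger joints.
- **Other things:** nothing else on the worktop looks moved in the last scene picture. I checked this by eye only. The robot was clear of everything at the end.

**Checks that disagreed:**
- **Fingertips:** the fingertips sit about 27 mm above the reported TCP. This cost three failed grasps on the first blocks: two closed above the first block, and one pressed on top of another. I lowered the later grasps to suit.
- **Camera position:** the wrist camera and the reported arm position differed by about 2 mm, mostly in world y, and I corrected for that.

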